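# Unstack the freeze-dried sample cassettes

### The job

Take the stack apart from the top down: lay the bare aluminium cover plate on top of the pile of plates in the black holder, then set the yellow, the blue and the red cassette, in that order, on the dock of the same colour, each centred on its place and in line with it. The height of the pile is unknown, so lower each thing until it touches its place before you let go of it. Keep the cassettes level, and leave the amber jar and the steel cup where they stand.

Things in the scene. Friction and masses are not known exactly. Their poses are not given: they have to be found in the camera images.
- cover_plate: Loose bare aluminium plate, 90 (x) x 58 (y) x 8 (z) mm, 0.11 kg, on top of the stack, 4 mm wider on each side than the cassette under it. Origin: centre of its underside; x along its length, z up. Stack, bottom to top: red, blue, yellow, plate, each shifted 12 to 16 mm along its own x from the one below, so that an end strip of each shows from above.
- yellow_cassette: Loose closed sample cassette, yellow all over, box 90 (x) x 50 (y) x 22 (z) mm, 0.1 to 0.21 kg, flat on all sides, a steel seam line round its sides, a white bar mark near the +x end of its top. Origin: centre of its underside; x along its length, z up. Third from the bottom of the stack, right under the cover plate. Grip it across its 50 mm width.
- blue_cassette: Loose closed sample cassette, blue all over, box 90 (x) x 50 (y) x 22 (z) mm, 0.1 to 0.21 kg, flat on all sides, a steel seam line round its sides, a white bar mark near the +x end of its top. Origin: centre of its underside; x along its length, z up. Second from the bottom of the stack. Grip it across its 50 mm width.
- red_cassette: Loose closed sample cassette, red all over, box 90 (x) x 50 (y) x 22 (z) mm, 0.1 to 0.21 kg, flat on all sides, a steel seam line round its sides, a white bar mark near the +x end of its top. Origin: centre of its underside; x along its length, z up. Bottom of the stack; it lies on a dark steel sheet 6 mm thick, 124 x 70 mm. Grip it across its 50 mm width.
- plate_holder: Fixed black block, 116 (x) x 84 (y) x 30 (z) mm; a firm pile of aluminium plates like the cover plate stands out of its centre, in line with it. Origin: centre of the block's underside, on the table; x along its length. The flat top of the pile is 38 to 68 mm above the table; this pose does not tell it: find it by touch or sight. The cover plate goes flat on top, lengths parallel.
- yellow_dock: Fixed yellow slab, 116 (x) x 76 (y) x 12 (z) mm, with a black outline of a cassette on its flat top; the place of the yellow cassette. Origin: centre of its underside, on the table; x along its length. The cassette goes on top of it (its underside then 12 mm above the table), centred, lengths parallel, either way round.
- blue_dock: Fixed blue slab, 116 (x) x 76 (y) x 12 (z) mm, with a black outline of a cassette on its flat top; the place of the blue cassette. Origin: centre of its underside, on the table; x along its length. The cassette goes on top of it (its underside then 12 mm above the table), centred, lengths parallel, either way round.
- red_dock: Fixed red slab, 116 (x) x 76 (y) x 12 (z) mm, with a black outline of a cassette on its flat top; the place of the red cassette. Origin: centre of its underside, on the table; x along its length. The cassette goes on top of it (its underside then 12 mm above the table), centred, lengths parallel, either way round.
- amber_jar: Loose small amber glass jar with a white cap, 38 mm across, 45 mm high, standing among the docks; leave it where it is. Origin: centre of its underside.
- steel_cup: Loose small open steel cup, 40 mm across, 40 mm high, standing among the docks; leave it where it is. Origin: centre of its underside.
Not all that is in view belongs to the job. What is shaped like the blue_cassette but turquoise is not meant.

How it is judged:
By the outcome, as a careful person would: the job done as asked, in the order asked, and still so for the second after the job is handed in, with the robot touching nothing.
It also fails if it takes over 128 s, if anything falls off the work surface, if the arm or the gripper's body presses on something with over 40 N, if the wrist force passes 120 N, or if a joint passes its speed limit or range.

### The arm

A 6-joint arm with a two-finger parallel gripper is mounted at the origin on the work surface. World frame = base frame: x ahead of the robot, y to its left, z up, the work surface at z = 0. Lengths are in m, angles in rad, forces in N, time in s.
With the tool pointing down it reaches from about 0.225 to 0.875 m from the base axis. Payload 3.4 kg.
Tool frame: the origin (TCP) lies on the centre line of the jaws, within the pads' length; the fingertips stand 17 mm ahead of it and the grasp point (between the pads) lies 2 mm behind it (manip.finger_overhang is the distance from the TCP to the fingertips, in m); y points along the fingers, x is the direction in which the jaws open and shut, and the axes are right-handed (so a half turn about y gives the same grasp; the last joint's range is limited). The gripper opens to 85 mm and grips with 20 to 120 N. Pads are 22 mm wide; open, the fingers measure 114 mm over their backs; the gripper's body (76 mm by 85 mm) begins 54 mm behind the grasp point. The pads swing forward as they close: fully open they stand 13 mm farther back than shut.
Start: joints at [1.111, 0.276, 1.505, -0, 1.361, -0.121], TCP at [0.191, 0.542, 0.248] pointing down, gripper open.
Joint ranges: [-2.89, 2.89], [-0.75, 2.08], [0.22, 2.7], [-1.18, 4.32], [0.11, 2.71], [-2.7, 2.7]. Speed limits (rad/s): [2.57, 2.57, 3.14, 3.14, 3.14, 3.14].

### API

Orientations are given as a unit quaternion [w, x, y, z].
In Python, from rig import manip gives the robot as it stands.
- The arm moves only by the tool arm_command, never from a script. Its argument "commands" is a list of rows, each a list of 3 entries, a list of its own where there are three numbers: the finger opening in cm, from 0 to 8.54, then the shift along the world's x, y, z in cm, then the turn about the world's z in rad. A call has 1 to 12 rows; each row shifts and turns the commanded pose from where the row before left it; what a row does not reach is not made up. A row lasts 1/10 s, in which the tool goes at most 50 mm and 8.59 degrees, less where a joint would pass 70% of its speed; a pose out of reach is approached as far as the arm can. A call with a gripper value outside its range is refused whole. The fingers move at their own pace and stop on an object; "grip_force" is the grip in N (left out, the last holds). Time passes only in rows, so rows that do not move let the fingers close. It gives the time, the measured TCP pose, the force and the opening at its end, in the units of the state.
- manip.get_state(): the state, without advancing time (a new reading comes with each control period).
- manip.get_image(name): name is "side" or "top" or "wrist"; returns a dict with "pixels" (480x640x3 uint8, red, green, blue), "range_z" (480x640 float32, m along the optical axis (not along the pixel's ray), 0 where there is no reading), "intrinsics" (3x3 intrinsics, pixels), "R" (3x3) and "t" (3): a world point X has camera coordinates R X + t. Camera axes: x right, y down, z forward; pixel columns grow to the right and rows downward; lengths in m; the calibration is good to about 2 mm. The wrist camera is an equidistant fisheye: a pixel r from the principal point sees the ray r / f radians off the axis. A picture is of the moment at which its call begins.
- manip.sign_off(): hands the job in, once; it reports no verdict.
The state is a dict: "clock": time; "qpos": joint angles; "qd": joint speeds; "effort": joint torques, N m; "position": TCP position; "ee_rot": TCP orientation; "contact_force": force on the tool from outside, world axes, zero at the start; "moment": the same for the moment, N m; "width": finger opening in m.
Only numpy, scipy, OpenCV 4.12 (cv2) and the standard library are available. Lean on these libraries where they do the work, as an engineer would, in place of code of your own. Each camera call takes 0.05 s, during which the arm holds its last target.

## Working session

There is one attempt and no reset: what is moved stays moved. The work goes in short steps, Python scripts to look and compute and a tool call to move; the robot and the scene stay as the last step left them, time stands still between calls to the robot, and variables do not carry over. Pictures are saved under pics/ and viewed, and the job is handed in when it is done.

Besides the shell and the picture viewer there is one more tool, called after "Request:" by a JSON object that holds its "method" and its "body". arm_command: Moves the arm, as the interface text tells. Its arguments: {"type":"object","properties":{"commands":{"type":"array"},"grip_force":{"type":"number"}},"required":["commands"]}

```bash
mkdir -p pics; ls; cat > h.py <<'E'
from rig import manip
import numpy as np, cv2
def grab(n,tag):
    im=manip.get_image(n)
    cv2.imwrite(f'pics/{tag}.png',cv2.cvtColor(im['pixels'],cv2.COLOR_RGB2BGR))
    np.savez(f'pics/{tag}.npz',**{k:im[k] for k in im})
    return im
E
python3 - <<'E'
from h import *
print(manip.get_state())
for n in ['top','side','wrist']:
    im=grab(n,n+'0'); print(n,im['intrinsics'],im['R'],im['t'])
print(manip.finger_overhang)
E
```

```text
pics
{'clock': 0.0, 'qpos': array([ 1.11102251e+00,  2.76591229e-01,  1.50615252e+00, -4.38920809e-05,
        1.36071313e+00, -1.21007916e-01]), 'qd': array([-6.18164901e-04,  9.13597526e-04, -1.35690311e-03,  1.39891391e-03,
       -4.99866727e-04,  8.91341506e-05]), 'effort': array([ 3.00652448e-05, -4.16777444e+01, -2.45806664e+01, -4.26016559e-04,
        1.09870755e-02,  6.91305573e-06]), 'position': array([0.19087972, 0.54184784, 0.24743412]), 'ee_rot': array([-0.57680299,  0.57745589,  0.4079871 , -0.40913266]), 'contact_force': array([ 0.57948738, -0.50204954, -0.76594512]), 'moment': array([-0.03741934, -0.03891084,  0.01332132]), 'width': 0.08544234692827765}
top [[542.0548225    0.         324.11525956]
 [  0.         542.0548225  233.96946676]
 [  0.           0.           1.        ]] [[-0.01069144 -0.99993672 -0.00349889]
 [-0.98939326  0.01108551 -0.14483818]
 [ 0.1448678   0.00191325 -0.98944917]] [-0.01520659  0.51141379  1.22902087]
side [[565.87739761   0.         314.65416272]
 [  0.         565.87739761 241.25445228]
 [  0.           0.           1.        ]] [[-0.99938803 -0.034375   -0.00647494]
 [-0.01190785  0.50838642 -0.86104672]
 [ 0.03289025 -0.86044268 -0.50848464]] [0.49100989 0.08659784 1.12335173]
wrist [[371.64829954   0.         318.02963725]
 [  0.         371.64829954 244.88158824]
 [  0.           0.           1.        ]] [[ 0.33230824  0.94316983 -0.00138277]
 [ 0.91006649 -0.32025919  0.26308371]
 [ 0.24768978 -0.0886833  -0.96477202]] [-0.57363469 -0.03396057  0.3788555 ]
0.017
```

View pics/top0.png

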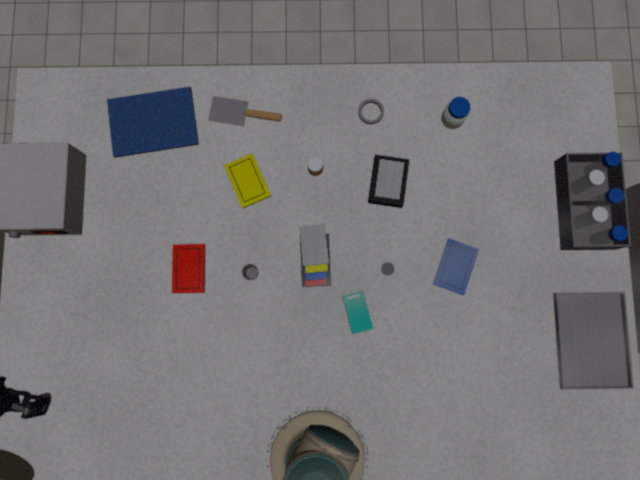

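View pics/side0.png

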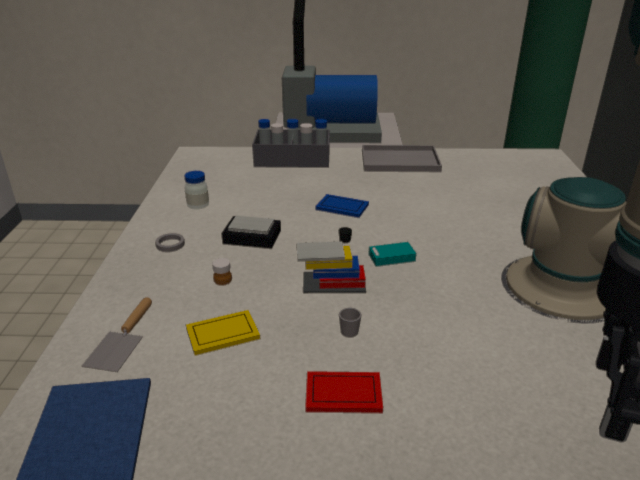

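View pics/wrist0.png

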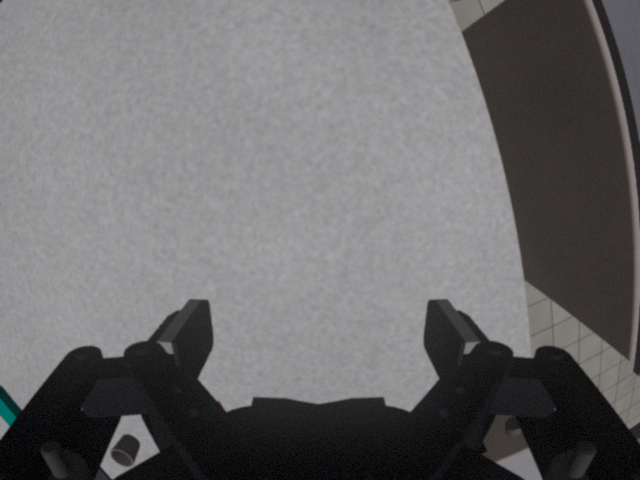

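The top view shows the stack at (316,255), the yellow dock at (247,180), red at (189,268), blue at (456,266) and the holder at (389,181). The jar is at (315,166), the cup at (250,271), a dark cup at (388,268), and the turquoise decoy at (357,312). The wrist view shows neither stack nor docks. Next I measure coarsely from the top view.

```bash
cat >> h.py <<'E'
def rays(im,uv,fish):
    K=im['intrinsics'];uv=np.asarray(uv,float).reshape(-1,2)
    a=(uv-[K[0,2],K[1,2]])/K[0,0]
    if fish:
        r=np.linalg.norm(a,axis=1,keepdims=True)+1e-12
        d=np.hstack([a/r*np.sin(r),np.cos(r)])
    else: d=np.hstack([a,np.ones((len(a),1))])
    return d
def toplane(im,uv,z,fish=False):
    R,t=np.asarray(im['R']),np.asarray(im['t'])
    c=-R.T@t; d=rays(im,uv,fish)@R
    return c+d*((z-c[2])/d[:,2])[:,None]
def proj(im,X,fish=False):
    R,t,K=np.asarray(im['R']),np.asarray(im['t']),im['intrinsics']
    p=np.atleast_2d(X)@R.T+t
    if fish:
        r=np.hypot(p[:,0],p[:,1]);th=np.arctan2(r,p[:,2]);a=p[:,:2]/r[:,None]*th[:,None]
    else: a=p[:,:2]/p[:,2:]
    return a*K[0,0]+[K[0,2],K[1,2]]
def world(im,fish=False):
    # range_z -> points
    v,u=np.mgrid[0:480,0:640]
    d=rays(im,np.stack([u.ravel(),v.ravel()],1),fish)
    z=im['range_z'].ravel()
    p=d/d[:,2:]*z[:,None]
    X=(p-np.asarray(im['t']))@np.asarray(im['R'])
    X[z==0]=np.nan
    return X.reshape(480,640,3)
def blobs(mask,amin=60):
    cs,_=cv2.findContours(mask.astype(np.uint8),cv2.RETR_EXTERNAL,cv2.CHAIN_APPROX_NONE)
    return sorted([c.reshape(-1,2) for c in cs if cv2.contourArea(c)>amin],key=lambda c:-cv2.contourArea(c.reshape(-1,1,2)))
def rect(P):
    # min-area rectangle of world xy, mm: centre, (long,short), yaw of long side
    (cx,cy),(w,h),a=cv2.minAreaRect((P[:,:2]*1000).astype(np.float32))
    a=np.radians(a)
    if w<h: w,h=h,w; a+=np.pi/2
    a=(a+np.pi/2)%np.pi-np.pi/2
    return np.round([cx,cy,w,h],1),round(a,4)
def masks(im):
    hsv=cv2.cvtColor(im['pixels'],cv2.COLOR_RGB2HSV).astype(int);H,S,V=hsv[...,0],hsv[...,1],hsv[...,2]
    return dict(yellow=(H>22)&(H<38)&(S>140)&(V>70),red=((H<8)|(H>172))&(S>130)&(V>60),blue=(H>105)&(H<125)&(S>90)&(V>60),dark=(V<60))
E
python3 - <<'E'
from h import *
im=dict(np.load('pics/top0.npz'));M=masks(im);X=world(im)
for k in M:
    for c in blobs(M[k],80)[:8]:
        cu=c.mean(0)
        if cu[1]>380: continue
        P=toplane(im,c,.012 if k!='dark' else .03)
        zz=np.median(X[c[:,1],c[:,0],2])
        print(k,cu.round(),rect(P),'z',round(float(zz),3))
for (u,v) in [(315,240),(318,268),(316,276),(316,283),(327,250),(389,181),(315,163),(250,271),(388,268),(357,312),(189,268),(480,180)]:
    print(u,v,X[v,u].round(4))
h=cv2.resize(im['pixels'][140:340,140:500],None,fx=2.2,fy=2.2,interpolation=cv2.INTER_CUBIC)
cv2.imwrite('pics/topz.png',h[...,::-1])
E
```

```text
yellow [247. 180.] (array([648.6, 164.8, 115.6,  73.7]), np.float64(0.4091)) z 0.012
yellow [316. 268.] (array([434. ,  -1.9,  50.8,  14.6]), np.float64(-1.4709)) z 0.073
red [188. 268.] (array([437.6, 302. , 113.6,  75.8]), np.float64(-0.0108)) z nan
blue [152. 122.] (array([800. , 399.8, 207.8, 148.4]), np.float64(-1.4219)) z 0.012
blue [456. 267.] (array([ 434.5, -330.6,  115.3,   73.2]), np.float64(-0.3447)) z 0.012
blue [459. 107.] (array([ 828.9, -356.8,   49.6,   49. ]), np.float64(1.5587)) z 0.084
blue [619. 233.] (array([ 510.6, -723.6,   36.7,   35.5]), np.float64(-0.0873)) z 0.111
blue [616. 195.] (array([ 601.7, -724.3,   36.5,   34.4]), np.float64(1.5593)) z 0.111
blue [613. 158.] (array([ 692.3, -723.2,   36.7,   32.6]), np.float64(1.559)) z 0.111
blue [316. 275.] (array([416.8,   0.5,  50.4,  14.5]), np.float64(-1.505)) z nan
dark [388. 181.] (array([ 638.7, -174.7,  118.8,   82.6]), np.float64(-0.1613)) z 0.029
dark [601. 196.] (array([ 589.9, -670.5,  219.4,  126.2]), np.float64(0.0069)) z nan
dark [ 61. 206.] (array([593.4, 592.5, 249.6, 138.5]), np.float64(-0.5109)) z nan
dark [575. 218.] (array([ 557.6, -601.7,  252.1,  129.4]), np.float64(0.4768)) z nan
dark [634. 227.] (array([ 523.9, -745.5,  203.7,   30.7]), np.float64(-0.0945)) z -0.309
315 240 [ 4.912e-01 -2.000e-04  8.160e-02]
318 268 [ 0.4286 -0.0063  0.0754]
316 276 [ 0.4125 -0.0012  0.049 ]
316 283 [ 0.3974 -0.0008  0.0329]
327 250 [ 0.4686 -0.027   0.0791]
389 181 [ 0.6355 -0.1755  0.0403]
315 163 [ 0.6795 -0.0011  0.0469]
250 271 [0.4291 0.1562 0.0042]
388 268 [ 0.4309 -0.1691  0.0255]
357 312 [ 0.33   -0.0951  0.0202]
189 268 [0.4374 0.2999 0.0103]
480 180 [ 0.6447 -0.4014  0.0029]
```

View pics/topz.png

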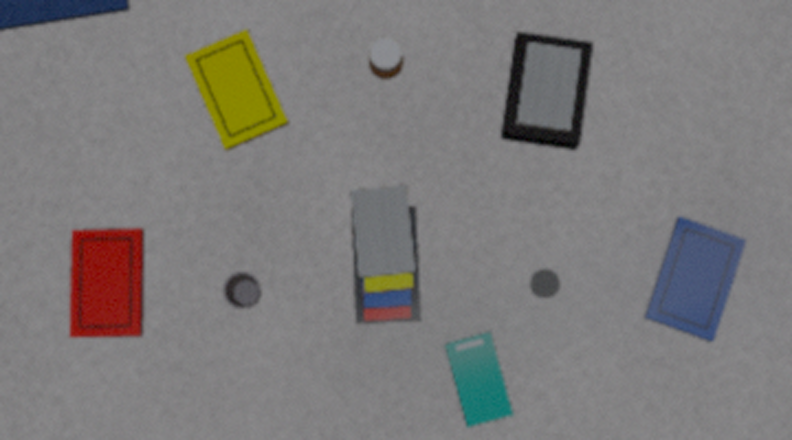

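The zoom confirms the layout: the stack runs nearly along x, with the plate at the far end and strips of yellow, blue and red showing toward the robot. I'll work out tool axes and the camera offset.

```bash
cat >> h.py <<'E'
from scipy.spatial.transform import Rotation as Ro
def tool(s=None):
    s=s or manip.get_state();q=s['ee_rot'];return Ro.from_quat([q[1],q[2],q[3],q[0]]).as_matrix()
def jawyaw(T):  # yaw of tool x mod pi
    return (np.arctan2(T[1,0],T[0,0])+np.pi/2)%np.pi-np.pi/2
E
python3 - <<'E'
from h import *
s=manip.get_state();T=tool(s);print(T.round(3))
im=dict(np.load('pics/wrist0.npz'));c=-im['R'].T@im['t'];print(c,'in tool',T.T@(c-s['position']),'axis in tool',T.T@im['R'][2],(im['R']@T).round(3))
im=dict(np.load('pics/top0.npz'));print('topcam',-im['R'].T@im['t'])
# plate top corner estimate
X=world(im);hsv=cv2.cvtColor(im['pixels'],cv2.COLOR_RGB2HSV)
m=(X[...,2]>.077)&(X[...,2]<.09)&(X[...,0]>.3)&(X[...,0]<.6)&(abs(X[...,1])<.1)&(hsv[...,1]<60)
c=blobs(m,80)
for b in c: print(b.mean(0),rect(toplane(im,b,.080)))
m=(X[...,2]>.034)&(X[...,2]<.07)&(abs(X[...,0]-.64)<.06)&(abs(X[...,1]+.175)<.06)
for b in blobs(m,80): print('pile',rect(toplane(im,b,.04)),np.nanmedian(X[m][:,2]))
E
```

```text
[[ 0.332 -0.001 -0.943]
 [ 0.943 -0.001  0.332]
 [-0.001 -1.     0.   ]]
[0.12769128 0.5637569  0.37365045] in tool [-0.00065716 -0.12600446  0.06691667] axis in tool [ 2.82243337e-05  9.64728634e-01 -2.63246390e-01] [[ 1.    -0.     0.   ]
 [ 0.    -0.263 -0.965]
 [ 0.     0.965 -0.263]]
topcam [ 0.32778122 -0.02322634  1.29007271]
[313.54545455 244.46969697] (array([482.1,   2.3,  90.5,  57.8]), np.float64(0.0943))
pile (array([ 643.3, -176.4,   95.3,   67.6]), np.float64(-0.2083)) 0.03872763427261975
```

Request:
{"method": "arm_command", "body": {"commands": [[8.5,[1.8,-4.2,0],0.035],[8.5,[1.8,-4.2,0],0.035],[8.5,[1.8,-4.2,0],0.035],[8.5,[1.8,-4.2,0],0.035],[8.5,[1.8,-4.2,0],0.035],[8.5,[1.8,-4.2,0],0.035],[8.5,[1.8,-4.2,0],0.035],[8.5,[1.8,-4.2,0],0.035],[8.5,[1.8,-4.2,0],0.035],[8.5,[1.8,-4.2,0],0.035],[8.5,[1.8,-4.2,0],0.035],[8.5,[1.8,-4.2,0],0.035]], "grip_force": 40}}

```text
clock: 1.35
position: [0.4073, 0.0365, 0.2484]
ee_rot: [-0.479, 0.479, 0.52, -0.52]
contact_force: [0.9, 0.0, -0.9]
width: 0.0849
```

Request:
{"method": "arm_command", "body": {"commands": [[8.5,[1.0,-1.9,-1.0],0],[8.5,[1.5,-1.9,-1.5],0],[8.5,[0,0,0],0],[8.5,[0,0,0],0]]}}

```text
clock: 1.75
position: [0.4316, 0.0004, 0.2229]
ee_rot: [0.48, -0.479, -0.519, 0.52]
contact_force: [-0.4, 0.6, -0.2]
width: 0.0849
```

```bash
python3 - <<'E'
from h import *
im=grab('wrist','wrist1');im=grab('top','top1')
E
```

```text
(no output)
```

View pics/wrist1.png

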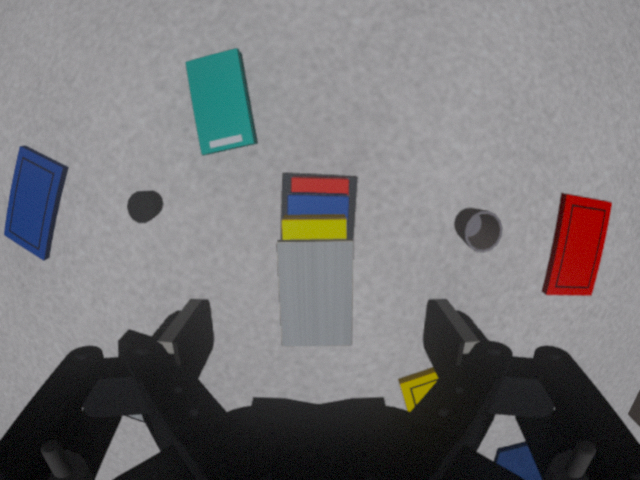

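The wrist view shows the stack clear of the fingers: plate (315,292), strips yellow (314,229), blue (318,205), red (320,186), lying on the dark sheet. I'll measure all of them here.

```bash
cat > m.py <<'E'
from h import *
im=dict(np.load('pics/wrist1.npz'));M=masks(im);X=world(im,True)
near=(abs(X[...,0]-.46)<.1)&(abs(X[...,1])<.06)
for k,z in [('yellow',.072),('blue',.05),('red',.028)]:
    for b in blobs(M[k]&near,80)[:1]:
        zz=X[...,2][M[k]&near]
        print(k,b.mean(0).round(),rect(toplane(im,b,z,True)),'z',np.nanmedian(zz).round(4))
m=near&(X[...,2]>.076)&(X[...,2]<.1)
for b in blobs(m,200): print('plate',rect(toplane(im,b,.08,True)),np.nanmedian(X[...,2][m]))
m=near&(X[...,2]>.01)
for k,z in [('yellow',.012),('blue',.012),('red',.012)]:
    for b in blobs(M[k]&~near,200)[:4]:
        print(k,b.mean(0).round(),rect(toplane(im,b,z,True)))
h=im['pixels'][150:370,250:390];cv2.imwrite('pics/z1.png',cv2.resize(h,None,fx=2.7,fy=2.7,interpolation=cv2.INTER_CUBIC)[...,::-1])
E
python3 m.py
```

```text
yellow [314. 229.] (array([427.3,  -3.4,  49.3,  16.1]), np.float64(-1.4719)) z 0.0725
blue [318. 205.] (array([412. ,  -1.7,  50.3,  17.8]), np.float64(-1.5428)) z 0.0505
red [320. 185.] (array([397.9,  -1.1,  49.7,  13. ]), np.float64(-1.5211)) z 0.0285
plate (array([478.9,   2. ,  90.4,  58.7]), np.float64(0.0843)) 0.08059948653025042
yellow [417. 386.] (array([618.9, 134.3,  51.5,  44.8]), np.float64(0.4219))
blue [ 33. 201.] (array([ 432.3, -330.8,  117.2,   77.8]), np.float64(-0.3681))
blue [520. 463.] (array([779.2, 350.3, 149.5,  47.7]), np.float64(0.9345))
red [576. 244.] (array([435. , 297.9, 114.8,  81.9]), np.float64(0.014))
```

View pics/z1.png

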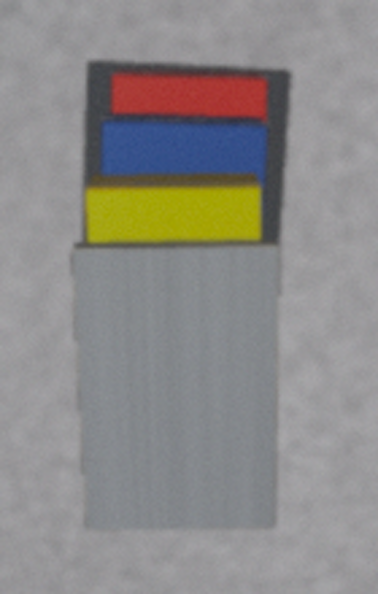

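The crop shows the plate overhanging the yellow strip, with the strips slightly yawed to each other. Next: where the fingertips are in the tool frame.

```bash
python3 - <<'E'
from h import *
im=dict(np.load('pics/wrist1.npz'));X=world(im,True)
s=manip.get_state();T=tool(s);print(s['position'],jawyaw(T),T.round(3)[:,0],s['qpos'].round(2))
L=(X-s['position'])@T
m=(abs(L[...,0])<.075)&(abs(L[...,2])<.025)&(L[...,1]>-.06)&(L[...,1]<.05)
print('tip y max',np.nanpercentile(L[m][:,1],[90,99,99.9]))
for p in [(200,302),(210,310),(205,330),(185,340),(440,302),(430,310)]: print(p,L[p[1],p[0]].round(4))
E
```

```text
[0.43164877 0.00106105 0.22360815] -1.4889943623998976 [-0.082  0.997  0.001] [-0.16  0.08  1.83  0.    1.24 -1.81]
tip y max [-0.01266998  0.00096405  0.0039421 ]
(200, 302) [-0.0446 -0.0039  0.0122]
(210, 310) [-0.0442  0.0057  0.0045]
(205, 330) [-0.0435 -0.0056  0.0014]
(185, 340) [-0.0431 -0.0274  0.0093]
(440, 302) [ 0.0445 -0.0032  0.0117]
(430, 310) [ 0.0416 -0.0012  0.0076]
```

Request:
{"method": "arm_command", "body": {"commands": [[8.5,[2.4,0.05,-2],0],[8.5,[2.4,0.05,-3],0],[8.5,[0,0,-3.5],0],[8.5,[0,0,-2.5],0],[8.5,[0,0,-1.5],0],[8.5,[0,0,-0.6],0],[8.5,[0,0,0],0],[8.5,[0,0,0],0]]}}

```text
clock: 2.65
position: [0.4808, 0.0017, 0.0934]
ee_rot: [-0.479, 0.48, 0.521, -0.52]
contact_force: [0.2, -0.6, -0.4]
width: 0.0852
```

```bash
python3 - <<'E'
from h import *
im=grab('wrist','wrist2')
s=manip.get_state();print(s['position'],s['contact_force'])
im=grab('side','side2');h=im['pixels'][200:340,220:440];cv2.imwrite('pics/z2.png',cv2.resize(h,None,fx=3.5,fy=3.5,interpolation=cv2.INTER_CUBIC)[...,::-1])
E
```

```text
[0.48098238 0.00154966 0.09355259] [-0.01235437  0.1861407  -0.04123209]
```

View pics/wrist2.png

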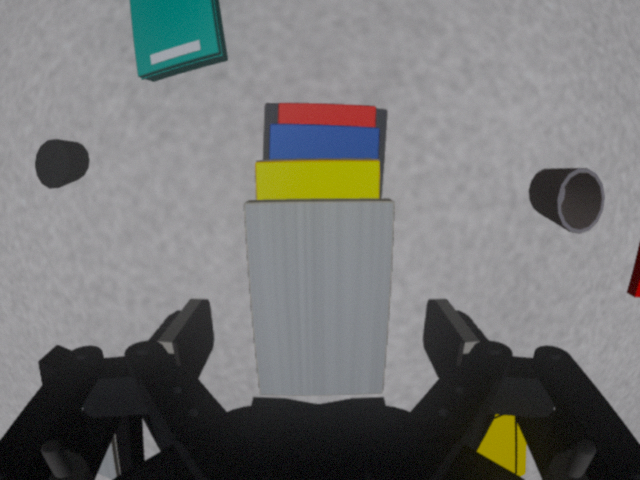

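View pics/z2.png

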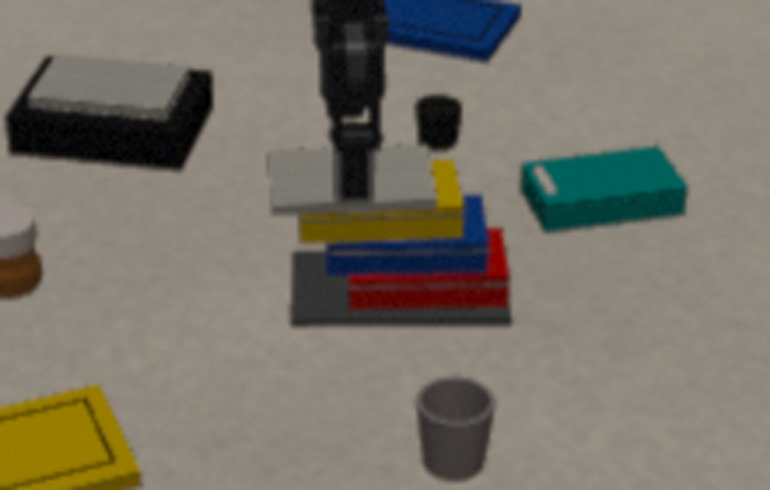

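Wrist view: plate between the open fingers, near edge at row 200 and far edge at row 395, centred on column 320. Side view: the fingers sit about mid-plate. Measuring again from this closer view.

```bash
python3 - <<'E'
from h import *
im=dict(np.load('pics/wrist2.npz'));M=masks(im)
for n,uv in [('near',[(246,201),(394,200)]),('far',[(259,396),(384,391)]),('left',[(250,250),(254,310)]),('right',[(391,250),(388,310)])]:
    print(n,toplane(im,uv,.08,True).round(4).tolist())
g=cv2.cvtColor(im['pixels'],cv2.COLOR_RGB2GRAY)
print(g[380:402,320].tolist()); 
s=manip.get_state();print(s['position'],s['ee_rot'])
for k,z in [('yellow',.072),('blue',.05),('red',.028)]:
    b=[b for b in blobs(M[k]) if abs(b.mean(0)[0]-320)<40][0]
    print(k,rect(toplane(im,b,z,True)))
E
```

```text
near [[0.4368, -0.0299, 0.08], [0.4317, 0.0266, 0.08]]
far [[0.528, -0.0227, 0.08], [0.5202, 0.0357, 0.08]]
left [[0.4562, -0.0276, 0.08], [0.4822, -0.0253, 0.08]]
right [[0.4516, 0.0279, 0.08], [0.4777, 0.0305, 0.08]]
[131, 128, 132, 131, 129, 131, 126, 129, 129, 129, 126, 126, 127, 130, 129, 135, 140, 148, 147, 148, 149, 144]
[0.48095538 0.00145326 0.09355351] [-0.47845314  0.47991962  0.52053692 -0.51942378]
yellow (array([427.2,  -3.3,  49.5,  15.6]), np.float64(-1.4747))
blue (array([411.6,  -1.6,  49.9,  16. ]), np.float64(-1.5065))
red (array([397.3,  -1.1,  49.7,  10.6]), np.float64(-1.5171))
```

Request:
{"method": "arm_command", "body": {"commands": [[8.5,[-0.2,0.1,-0.7],0.007],[8.5,[0,0,0],0],[5.0,[0,0,0],0],[5.0,[0,0,0],0],[5.0,[0,0,0],0],[5.0,[0,0,0],0],[5.0,[0,0,0],0],[5.0,[0,0,0],0],[5.0,[0,0,0],0]], "grip_force": 40}}

```text
clock: 3.65
position: [0.4787, 0.0022, 0.0857]
ee_rot: [-0.477, 0.478, 0.522, -0.521]
contact_force: [0.7, -0.4, 5.5]
width: 0.0563
```

```bash
python3 - <<'E'
from h import *
im=grab('wrist','wrist3')
s=manip.get_state();print(s['position'],s['contact_force'],s['width'])
im=grab('side','side3');h=im['pixels'][200:340,220:440];cv2.imwrite('pics/z3.png',cv2.resize(h,None,fx=3.5,fy=3.5,interpolation=cv2.INTER_CUBIC)[...,::-1])
E
```

```text
[0.47871511 0.0022189  0.08573729] [-0.18521435 -0.30430445  5.10211308] 0.0564690594324879
```

View pics/wrist3.png

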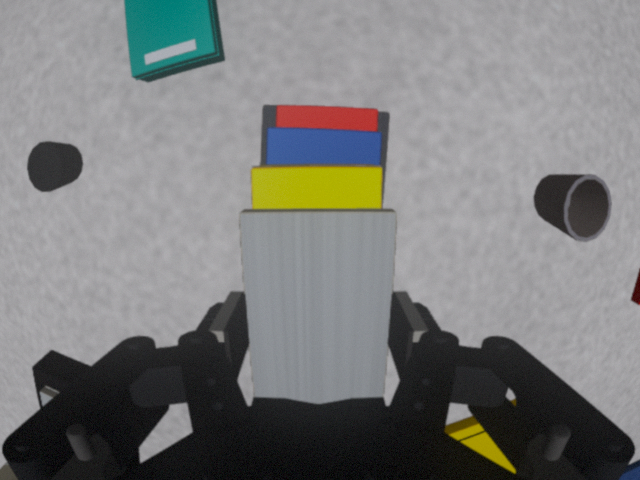

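View pics/z3.png

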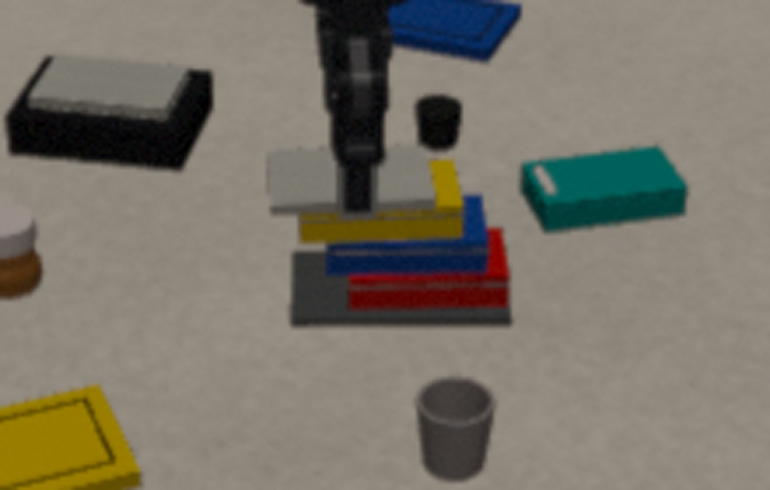

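The plate is held at mid-length, with the pads about level with its underside. Lifting it straight up.

Request:
{"method": "arm_command", "body": {"commands": [[5.0,[0,0,0.5],0],[5.0,[0,0,1],0],[5.0,[0,0,2],0],[5.0,[0,0,3],0],[5.0,[0,0,3],0],[5.0,[0,0,1],0],[5.0,[0,0,0],0]]}}

```text
clock: 4.45
position: [0.4788, 0.0023, 0.1916]
ee_rot: [-0.477, 0.478, 0.522, -0.521]
contact_force: [0.1, -0.5, -1.2]
width: 0.0563
```

```bash
python3 - <<'E'
from h import *
s=manip.get_state();print(s['position'],s['contact_force'],s['width'],jawyaw(tool()))
im=grab('wrist','wrist4')
im=grab('side','side4');h=im['pixels'][150:340,220:440];cv2.imwrite('pics/z4.png',cv2.resize(h,None,fx=3.,fy=3.,interpolation=cv2.INTER_CUBIC)[...,::-1])
E
```

```text
[0.47880163 0.00227874 0.1916401 ] [ 0.08390322 -0.54933028 -1.24768638] 0.056335586716522786 -1.4825751527029487
```

View pics/wrist4.png

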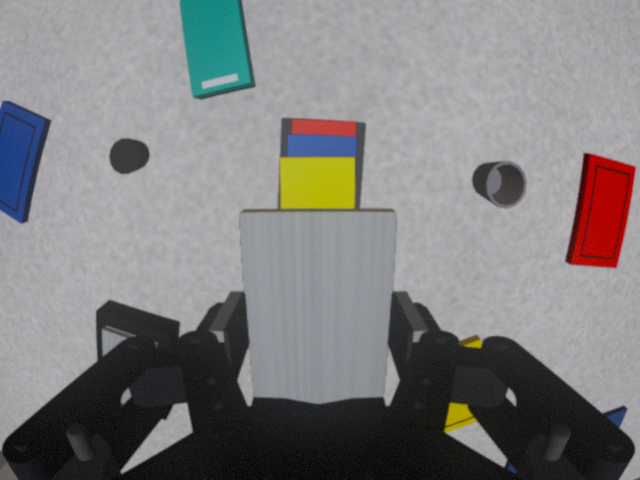

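View pics/z4.png

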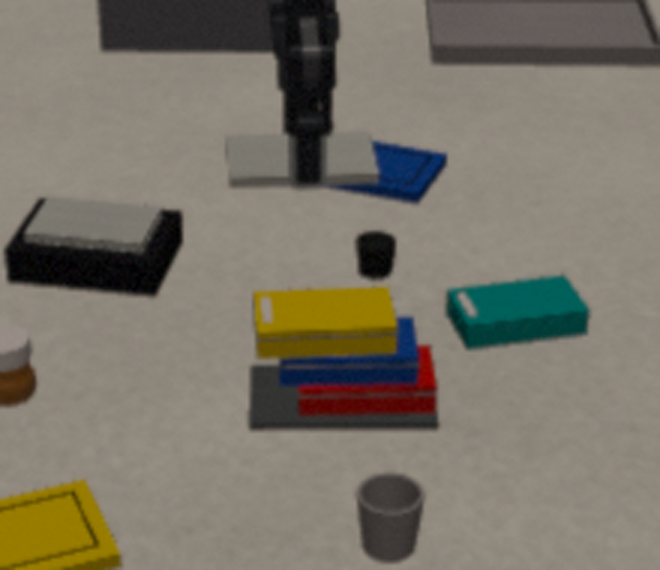

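The plate hangs level, and the stack below hasn't moved. The holder, partly visible at (135,335), will show above the plate once the hand moves past it, so I go there next.

Request:
{"method": "arm_command", "body": {"commands": [[5.0,[3,-2,0.5],-0.03],[5.0,[3,-2.2,0.5],-0.03],[5.0,[3,-2.2,0.5],-0.03],[5.0,[3,-2.2,0.5],-0.03],[5.0,[3,-2.2,0.5],-0.03],[5.0,[3,-2.2,0.5],-0.03],[5.0,[3,-2.2,0],-0.03],[5.0,[3,-2.2,0],-0.03],[5.0,[2,0,0],-0.03],[5.0,[0,0,0],0],[5.0,[0,0,0],0]]}}

```text
clock: 5.65
position: [0.7369, -0.1712, 0.2173]
ee_rot: [0.545, -0.541, -0.452, 0.454]
contact_force: [-1.1, -0.1, -1.7]
width: 0.0568
```

```bash
python3 - <<'E'
from h import *
s=manip.get_state();print(s['position'],s['contact_force'],s['width'],jawyaw(tool()))
im=grab('wrist','wrist5')
E
```

```text
[ 0.73693926 -0.17122135  0.21729473] [-1.07338396 -0.0896626  -1.74841049] 0.05680237651892618 1.3896513155992212
```

View pics/wrist5.png

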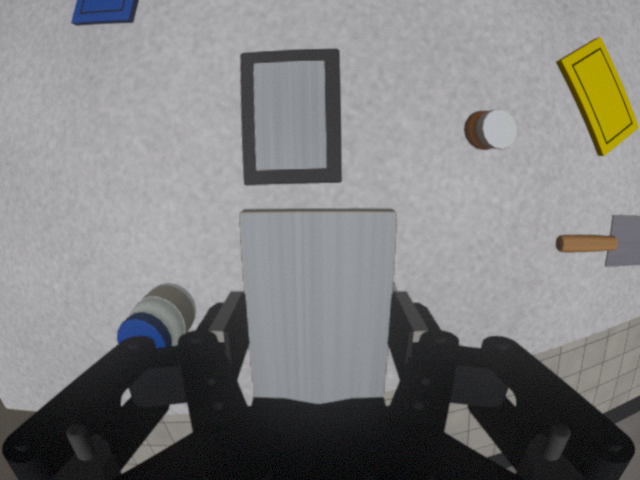

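The holder is fully visible (block corners around 242–341 × 50–184, pile inside 254–326 × 60–171), and the plate sits below it in the image. Measuring both.

```bash
cat >> h.py <<'E'
def line_rect(im,quad,z,fish=True,win=5):
    """subpixel: for 4 approx corners (px), find strongest gradient across each side; returns world corners/centre/yaw"""
    g=cv2.GaussianBlur(cv2.cvtColor(im['pixels'],cv2.COLOR_RGB2GRAY),(3,3),0).astype(np.float32)
    q=np.array(quad,float);lines=[]
    for i in range(4):
        a,b=q[i],q[(i+1)%4];n=np.array([-(b-a)[1],(b-a)[0]]);n/=np.linalg.norm(n)
        pts=[]
        for f in np.linspace(.12,.88,25):
            p=a+(b-a)*f;o=np.arange(-win,win+.01,.25)
            m=(p+o[:,None]*n).astype(np.float32)
            v=cv2.remap(g,m[None,:,0],m[None,:,1],cv2.INTER_LINEAR)[0]
            d=abs(np.gradient(cv2.GaussianBlur(v[None],(9,1),1.2)[0]));k=d.argmax()
            if d[k]>.5: pts.append(m[k])
        W=toplane(im,pts,z,fish)[:,:2]
        vx,vy,x0,y0=cv2.fitLine((W*1000).astype(np.float32),cv2.DIST_HUBER,0,.5,.01).ravel()
        lines.append((np.array([x0,y0]),np.array([vx,vy])))
    C=[]
    for i in range(4):
        (p,d),(p2,d2)=lines[i-1],lines[i]
        t=np.linalg.solve(np.c_[d,-d2],p2-p);C.append(p+t[0]*d)
    C=np.array(C);L=[np.linalg.norm(C[(i+1)%4]-C[i]) for i in range(4)]
    k=0 if L[0]+L[2]>L[1]+L[3] else 1
    e=(C[k+1]-C[k])/L[k]-(C[(k+3)%4]-C[(k+2)%4])/L[k+2];yaw=np.arctan2(e[1],e[0])
    yaw=(yaw+np.pi/2)%np.pi-np.pi/2
    return C.mean(0).round(2),np.round(L,1),round(float(yaw),4)
E
python3 - <<'E'
from h import *
im=dict(np.load('pics/wrist5.npz'));X=world(im,True)
p=X[75:155,265:315,2];print('pile z',np.nanmedian(p),np.nanstd(p)); print('block z',np.nanmedian(X[55:180,245:250,2]),'table',np.nanmedian(X[60:180,380:440,2]))
hz=float(np.nanmedian(p))
print('block',line_rect(im,[(241,53),(339,49),(342,182),(244,186)],.03))
print('pile',line_rect(im,[(254,62),(325,59),(327,169),(256,173)],hz))
s=manip.get_state();T=tool(s);print(s['position'])
print('plate z',np.nanmedian(X[230:360,270:370,2]))
print('plate',line_rect(im,[(242,213),(395,211),(386,399),(254,399)],float(np.nanmedian(X[230:360,270:370,2]))))
E
```

```text
pile z 0.03907376066314061 0.0007286632628620157
block z 0.030469029477837938 table 0.0005023159747938742
block (array([ 640.13, -177.41], dtype=float32), array([ 83.7, 115.2,  83.1, 115.4], dtype=float32), -0.1632)
pile (array([ 639.95, -177.48], dtype=float32), array([57.9, 90. , 58.1, 89.7], dtype=float32), -0.1595)
[ 0.73669575 -0.17107433  0.21827536]
plate z 0.21206467029809453
plate (array([ 734.24, -171.21], dtype=float32), array([57.8, 84.3, 57.7, 84.3], dtype=float32), -0.1757)
```

Request:
{"method": "arm_command", "body": {"commands": [[5.0,[-3,-0.2,0],0.005],[5.0,[-3,-0.2,0],0.01],[5.0,[-2.5,-0.17,-1],0],[5.0,[-1.2,0,-3],0],[5.0,[0,0,-4],0],[5.0,[0,0,-4],0],[5.0,[0,0,-2],0],[5.0,[0,0,-1],0],[5.0,[0,0,0],0],[5.0,[0,0,0],0]]}}

```text
clock: 6.7
position: [0.6416, -0.1774, 0.0717]
ee_rot: [-0.539, 0.54, 0.457, -0.456]
contact_force: [0.3, -0.0, -1.2]
width: 0.0562
```

```bash
python3 - <<'E'
from h import *
s=manip.get_state();print(s['position'],s['contact_force'],s['width'],jawyaw(tool()))
im=grab('wrist','wrist6')
im=grab('side','side6');h=im['pixels'][150:320,150:350];cv2.imwrite('pics/z6.png',cv2.resize(h,None,fx=3.5,fy=3.5,interpolation=cv2.INTER_CUBIC)[...,::-1])
E
```

```text
[ 0.64163846 -0.17740456  0.07172992] [ 0.29479144 -0.03255281 -1.17279635] 0.05615862818608067 1.4043629342225334
```

View pics/wrist6.png

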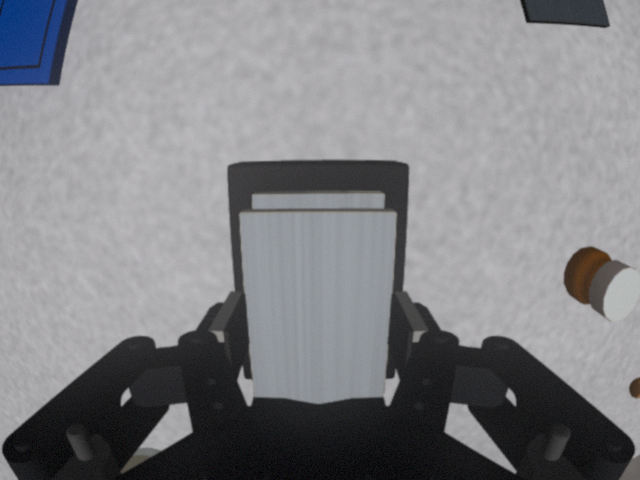

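View pics/z6.png

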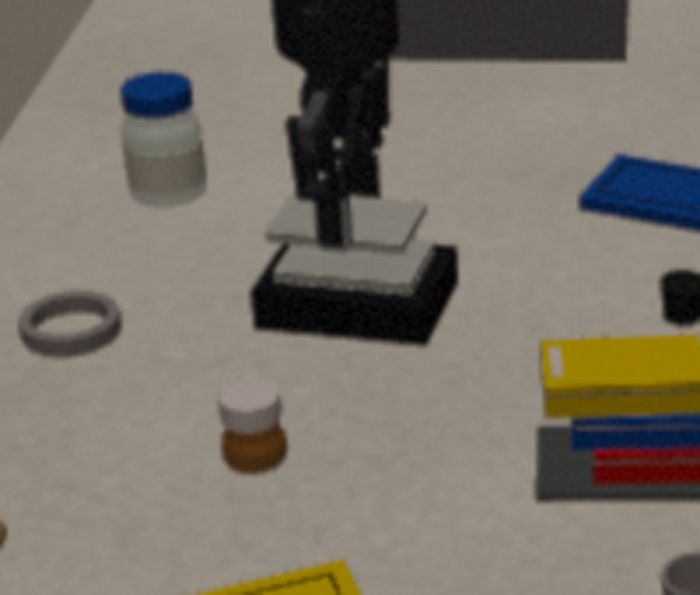

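Wrist view: the plate is over the block with the pile's near edge showing 20 px above it; the side view shows it hovering about 2 cm over the pile. Measuring the residual offset.

```bash
python3 - <<'E'
from h import *
im=dict(np.load('pics/wrist6.npz'));X=world(im,True)
print(np.nanmedian(X[230:360,270:370,2]), np.nanmedian(X[198:205,270:370,2]))
zt=float(np.nanmedian(X[230:360,270:370,2]))
print('plate',line_rect(im,[(240,212),(396,210),(386,399),(254,399)],zt))
W=toplane(im,[(253,193),(384,192)],.0386,True);print('pile near edge',W.round(4).tolist(),W.mean(0).round(4))
W=toplane(im,[(240.5,212),(396,210)],zt,True);print('plate near edge',W.round(4).tolist(),W.mean(0).round(4))
W=toplane(im,[(229,165),(408,165)],.03,True);print('block near edge',W.round(4).tolist(),W.mean(0).round(4))
E
```

```text
0.06643203845051121 0.03907856022202947
plate (array([ 639.61, -177.6 ], dtype=float32), array([57.4, 83.1, 57.4, 83.9], dtype=float32), -0.1621)
pile near edge [[0.5907, -0.198, 0.0386], [0.5996, -0.1418, 0.0386]] [ 0.5951 -0.1699  0.0386]
plate near edge [[0.5939, -0.1985, 0.0664], [0.6026, -0.1426, 0.0664]] [ 0.5983 -0.1706  0.0664]
block near edge [[0.5767, -0.2083, 0.03], [0.5902, -0.1276, 0.03]] [ 0.5834 -0.1679  0.03  ]
```

Request:
{"method": "arm_command", "body": {"commands": [[5.0,[-0.3,0.05,-0.5],0],[5.0,[0,0,-0.6],0],[5.0,[0,0,-0.4],0],[5.0,[0,0,0],0],[5.0,[0,0,-0.1],0],[5.0,[0,0,-0.1],0]]}}

```text
clock: 7.4
position: [0.6383, -0.1769, 0.0533]
ee_rot: [-0.54, 0.54, 0.457, -0.457]
contact_force: [-0.2, 0.2, -1.7]
width: 0.0566
```

Request:
{"method": "arm_command", "body": {"commands": [[5.0,[0,0,-0.1],0],[5.0,[0,0,-0.1],0]]}}

```text
clock: 7.6
position: [0.6383, -0.1769, 0.0524]
ee_rot: [-0.54, 0.54, 0.457, -0.457]
contact_force: [-2.7, 1.1, 8.8]
width: 0.0566
```

Touch: +8.8 N at TCP z 0.0524, which puts the pile top at about 0.0387, matching the depth reading. Checking the alignment before releasing.

```bash
python3 - <<'E'
from h import *
im=grab('wrist','wrist7')
s=manip.get_state();print(s['position'],s['contact_force'],s['width'],jawyaw(tool()))
h=im['pixels'][130:430,200:440];cv2.imwrite('pics/z7.png',cv2.resize(h,None,fx=2,fy=2,interpolation=cv2.INTER_CUBIC)[...,::-1])
print('plate',line_rect(im,[(240,212),(396,210),(386,399),(254,399)],.0467))
W=toplane(im,[(240.5,212),(396,210)],.0467,True);print('plate near edge',W.round(4).tolist(),W.mean(0).round(4))
E
```

```text
[ 0.63830216 -0.17693126  0.05238915] [-0.9325005   0.16848874  4.39406867] 0.05691072404898956 1.404087153842247
plate (array([ 636.51, -177.17], dtype=float32), array([57.6, 83.7, 57.4, 83.9], dtype=float32), -0.1629)
plate near edge [[0.5907, -0.1981, 0.0467], [0.5993, -0.142, 0.0467]] [ 0.595  -0.1701  0.0467]
```

View pics/z7.png

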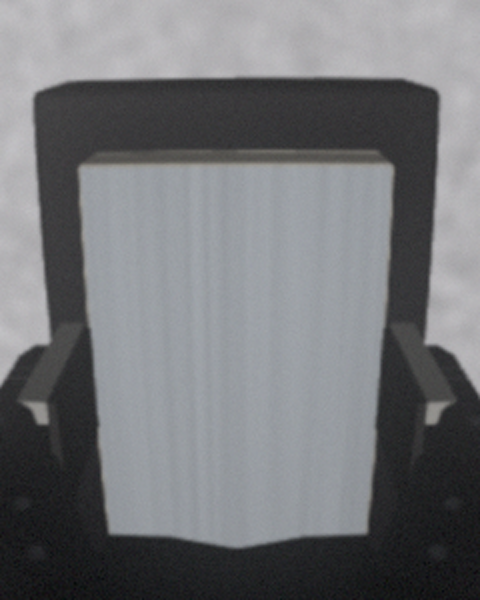

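The plate's near edge lies on the pile's near edge (0.595, −0.170), with sides flush. Release and rise.

Request:
{"method": "arm_command", "body": {"commands": [[6.6,[0,0,0],0],[6.6,[0,0,0],0],[7.5,[0,0,0],0],[8.5,[0,0,0],0],[8.5,[0,0,0],0],[8.5,[0,0,2],0],[8.5,[0,0,4],0],[8.5,[0,0,4],0],[8.5,[3,0,4],0],[8.5,[4,0,2],0],[8.5,[0,0,0],0],[8.5,[0,0,0],0]]}}

```text
clock: 8.85
position: [0.7084, -0.1767, 0.211]
ee_rot: [0.54, -0.54, -0.457, 0.457]
contact_force: [-0.8, 0.0, -0.1]
width: 0.0845
```

```bash
python3 - <<'E'
from h import *
im=grab('wrist','wrist8')
s=manip.get_state();print(s['position'],s['contact_force'],s['width'],jawyaw(tool()))
X=world(im,True);p=X[...,2];m=(abs(X[...,0]-.64)<.03)&(abs(X[...,1]+.177)<.02);print(np.nanmedian(p[m]))
E
```

```text
[ 0.70706058 -0.17652999  0.21003432] [-0.25672193 -0.0085973  -0.61745635] 0.08498888811910942 1.404222916030525
0.04710927130365864
```

View pics/wrist8.png

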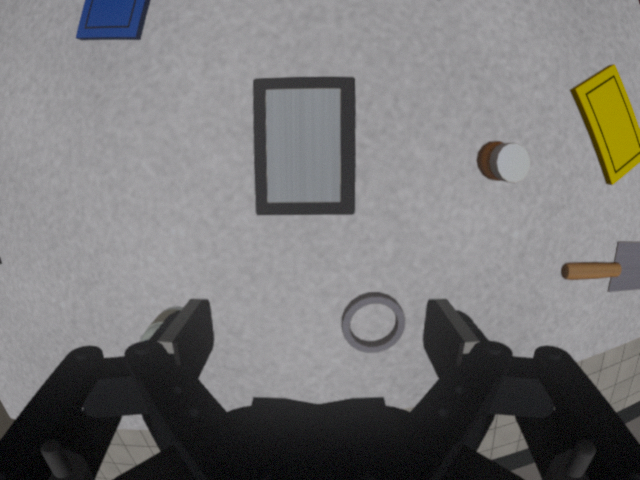

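The plate lies on the pile, framed evenly by the block at (305,145), with its top at 0.047. Now back to the stack.

```bash
python3 - <<'E'
from h import *
im=dict(np.load('pics/wrist8.npz'))
print('plate',line_rect(im,[(264,90),(340,88),(340,202),(267,204)],.0467),'block',line_rect(im,[(254,79),(354,77),(355,213),(257,214)],.03))
E
```

```text
plate (array([ 639.44, -177.49], dtype=float32), array([57.7, 89.6, 58.2, 89.9], dtype=float32), -0.1603) block (array([ 639.83, -177.43], dtype=float32), array([ 83.4, 115.5,  83.3, 115.2], dtype=float32), -0.1588)
```

Request:
{"method": "arm_command", "body": {"commands": [[8.5,[-3,2,0],0.03],[8.5,[-3,2,0],0.03],[8.5,[-3,2,0],0.03],[8.5,[-3,2,0],0.03],[8.5,[-3,2,0],0.03],[8.5,[-3,2,0],0.03],[8.5,[-3,2,0],0.03],[8.5,[-3,2,0],0.03],[8.5,[-2,1.6,0],0.024],[8.5,[0,0,-0.5],0],[8.5,[0,0,-0.5],0],[8.5,[0,0,0],0]]}}

```text
clock: 10.1
position: [0.4477, -0.0013, 0.2001]
ee_rot: [0.476, -0.475, -0.523, 0.524]
contact_force: [-0.7, 0.8, -0.5]
width: 0.0852
```

```bash
python3 - <<'E'
from h import *
im=grab('wrist','wrist9')
s=manip.get_state();print(s['position'],s['contact_force'],s['width'],jawyaw(tool()))
E
```

```text
[ 0.44824055 -0.00143353  0.20049003] [ 0.26669829 -0.1213384   0.12547396] 0.08517677028430287 -1.4744320529491195
```

View pics/wrist9.png

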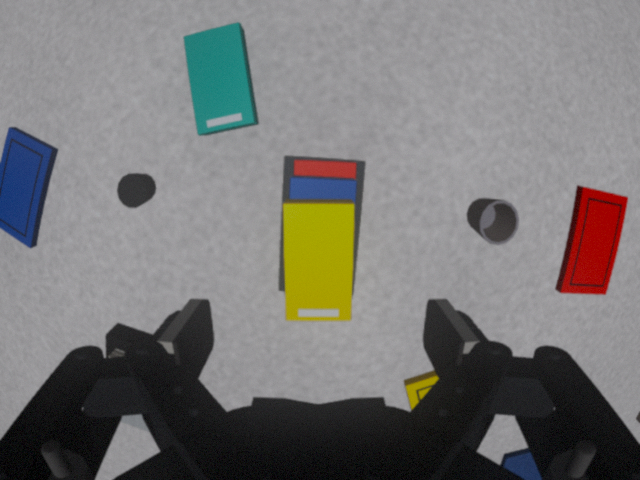

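Plate is centred on the block to within 0.4 mm and 0.1°. The yellow cassette is now fully visible (283–355 × 203–321).

```bash
python3 - <<'E'
from h import *
im=dict(np.load('pics/wrist9.npz'))
print('yellow',line_rect(im,[(283,204),(355,203),(352,320),(286,321)],.072))
M=masks(im);b=[b for b in blobs(M['yellow']) if abs(b.mean(0)[0]-320)<40][0];print(rect(toplane(im,b,.072,True)))
E
```

```text
yellow (array([462.87,   0.84], dtype=float32), array([56.4, 86.5, 49. , 86.8], dtype=float32), 0.0827)
(array([4.636e+02, 1.000e-01, 8.930e+01, 5.020e+01]), np.float64(0.0956))
```

Request:
{"method": "arm_command", "body": {"commands": [[8.5,[1.55,0.15,-3],0],[8.5,[0,0,-4],0],[8.5,[0,0,-3],0],[8.5,[0,0,-2],0],[8.5,[0,0,-1.1],0],[8.5,[0,0,0],0],[8.5,[0,0,0],0]]}}

```text
clock: 10.85
position: [0.4646, 0.0003, 0.0707]
ee_rot: [-0.475, 0.475, 0.524, -0.523]
contact_force: [0.0, -0.8, -0.1]
width: 0.0846
```

```bash
python3 - <<'E'
from h import *
im=grab('wrist','wrist10')
s=manip.get_state();print(s['position'],s['contact_force'],s['width'],jawyaw(tool()))
M=masks(im)
for k,z in [('yellow',.072),('blue',.05),('red',.028)]:
    b=[b for b in blobs(M[k]) if abs(b.mean(0)[0]-320)<40][0];print(k,rect(toplane(im,b,z,True)))
E
```

```text
[4.64813338e-01 2.82571906e-04 7.11664201e-02] [-0.77368323 -0.16147946  0.67630534] 0.08513804650740675 -1.4738725010216651
yellow (array([ 4.594e+02, -3.000e-01,  8.100e+01,  4.940e+01]), np.float64(0.0933))
blue (array([412. ,  -1.7,  50. ,  16.5]), np.float64(-1.5152))
red (array([397.8,  -1. ,  49.7,  12.5]), np.float64(-1.5243))
```

View pics/wrist10.png

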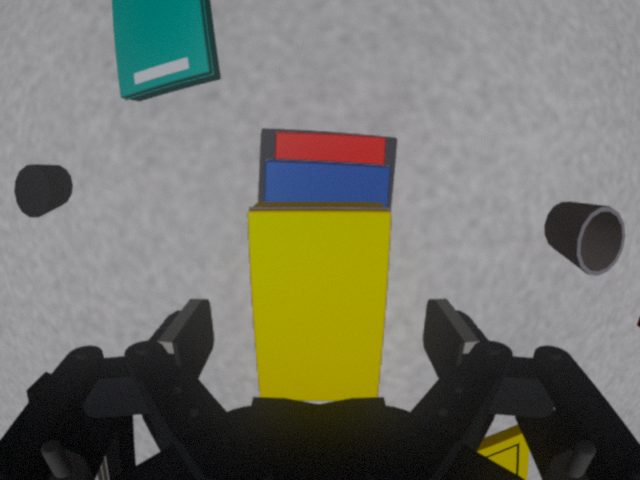

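The yellow cassette is between the open fingers, near edge at row 208. Closing.

Request:
{"method": "arm_command", "body": {"commands": [[8.5,[-0.1,0,-0.2],0],[8.5,[0,0,0],0],[4.4,[0,0,0],0],[4.4,[0,0,0],0],[4.4,[0,0,0],0],[4.4,[0,0,0],0],[4.4,[0,0,0],0],[4.4,[0,0,0],0],[4.4,[0,0,0],0]], "grip_force": 40}}

```text
clock: 11.8
position: [0.4629, 0.0006, 0.0688]
ee_rot: [-0.475, 0.475, 0.524, -0.524]
contact_force: [-0.8, -0.4, 5.1]
width: 0.0492
```

Request:
{"method": "arm_command", "body": {"commands": [[4.4,[0,0,0.3],0],[4.4,[0,0,0.7],0],[4.4,[0,0,2],0],[4.4,[0,0,3],0],[4.4,[0,0,3],0],[4.4,[0,0,3],0],[4.4,[0,0,0],0]]}}

```text
clock: 12.5
position: [0.4653, 0.0003, 0.1923]
ee_rot: [-0.473, 0.478, 0.525, -0.522]
contact_force: [0.7, 0.0, -2.2]
width: 0.049
```

```bash
python3 - <<'E'
from h import *
im=grab('wrist','wrist11')
s=manip.get_state();print(s['position'],s['contact_force'],s['width'],jawyaw(tool()))
im=grab('side','side11');h=im['pixels'][150:340,220:440];cv2.imwrite('pics/z11.png',cv2.resize(h,None,fx=3.,fy=3.,interpolation=cv2.INTER_CUBIC)[...,::-1])
E
```

```text
[0.46379092 0.00049235 0.19017407] [-0.985658    0.91329816 -2.06410038] 0.04920896862246131 -1.4735704663334923
```

View pics/wrist11.png

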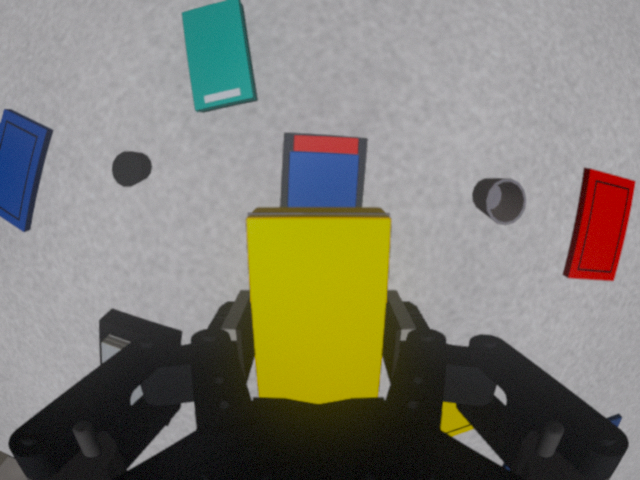

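View pics/z11.png

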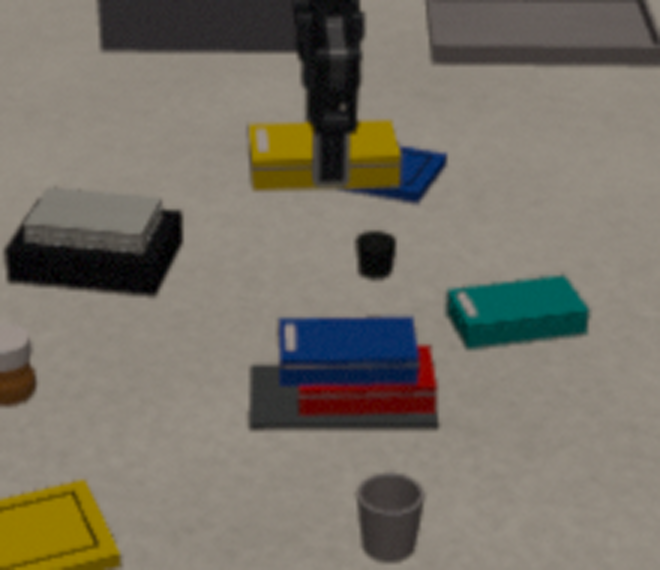

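The yellow cassette is lifted with the stack undisturbed. I check its level from depth, then move past the yellow dock.

```bash
cat >> h.py <<'E'
def tilt(im,box):
    u0,v0,u1,v1=box;X=world(im,True)[v0:v1,u0:u1].reshape(-1,3);X=X[~np.isnan(X[:,0])]
    A=np.c_[X[:,:2]-X[:,:2].mean(0),np.ones(len(X))];k=np.linalg.lstsq(A,X[:,2],rcond=None)[0];r=X[:,2]-A@k
    ok=abs(r)<.004;k=np.linalg.lstsq(A[ok],X[ok,2],rcond=None)[0];return k.round(4)
E
python3 - <<'E'
from h import *
im=dict(np.load('pics/wrist11.npz'));print(tilt(im,(265,230,375,385)))
im=dict(np.load('pics/wrist10.npz'));print(tilt(im,(265,230,375,385)))
E
```

```text
[ 0.0085 -0.0013  0.196 ]
[ 0.0005 -0.0004  0.0726]
```

Request:
{"method": "arm_command", "body": {"commands": [[4.4,[2.8,2.0,0.2],0.032],[4.4,[2.8,2.0,0.2],0.032],[4.4,[2.8,2.0,0.2],0.032],[4.4,[2.8,2.0,0.2],0.032],[4.4,[2.8,2.0,0.2],0.032],[4.4,[2.8,2.0,0.2],0.032],[4.4,[2.8,2.0,0.2],0.032],[4.4,[2.8,2.0,0.2],0.032],[4.4,[2.8,2.0,0.2],0.032],[4.4,[2.5,2.0,0.2],0.032],[4.4,[0,0,0],0],[4.4,[0,0,0],0]]}}

```text
clock: 13.8
position: [0.7386, 0.2007, 0.2048]
ee_rot: [0.387, -0.384, -0.591, 0.594]
contact_force: [-0.8, -0.4, -1.3]
width: 0.0496
```

```bash
python3 - <<'E'
from h import *
im=grab('wrist','wrist12')
s=manip.get_state();print(s['position'],s['contact_force'],s['width'],jawyaw(tool()))
print(tilt(im,(265,230,375,385)))
E
```

```text
[0.73826764 0.20017979 0.20561669] [-0.63458572 -0.14199333 -2.37076416] 0.049367424546787525 -1.1536552301214749
[-0.0056 -0.0014  0.2085]
```

View pics/wrist12.png

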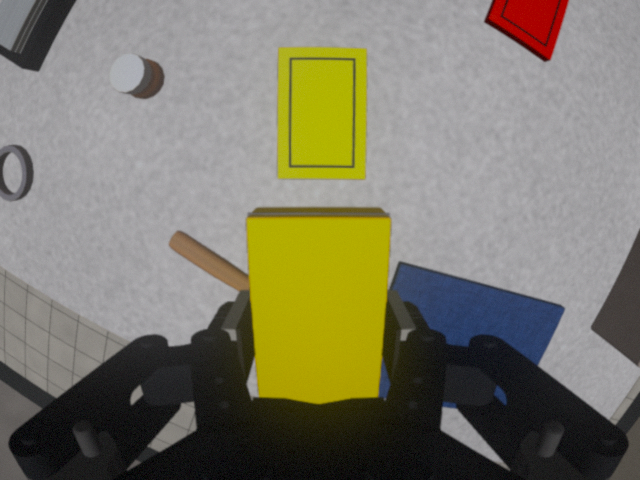

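The yellow dock is fully in view (277–367 × 48–179) above the held cassette.

```bash
python3 - <<'E'
from h import *
im=dict(np.load('pics/wrist12.npz'));M=masks(im)
print('dock',line_rect(im,[(278,48),(366,48),(366,178),(277,179)],.012,win=4))
bs=blobs(M['yellow'],500)
for b in bs: print(b.mean(0).round(), rect(toplane(im,b,.012,True)))
s=manip.get_state();T=tool(s)
zt=.2085
c=line_rect(im,[(247,218),(391,217),(381,399),(257,399)],zt,win=4);print('cass',c,s['position'])
W=toplane(im,[(247,217),(391,216)],zt,True);print('near edge',W.round(4).tolist())
yaw=c[2];e=np.array([np.cos(yaw),np.sin(yaw)]);print('centre',W.mean(0)[:2]+.045*e)
# pre-release reference in tool frame from near edge
print('tool frame near edge',((W-s['position'])@T).round(4))
E
```

```text
dock (array([647.8 , 163.71], dtype=float32), array([ 78.2, 117.2,  77.3, 118. ], dtype=float32), 0.4134)
[318. 304.] (array([824.5, 238.9, 204.8, 130.5]), np.float64(0.4179))
[321. 113.] (array([647.7, 163.9, 114.8,  74.9]), np.float64(0.4137))
cass (array([733.56, 198.44], dtype=float32), array([50.3, 75.6, 48.6, 76. ], dtype=float32), 0.4194) [0.73826764 0.20017979 0.20561669]
near edge [[0.7087, 0.1609, 0.2085], [0.6885, 0.2055, 0.2085]]
centre [0.7396909  0.20153999]
tool frame near edge [[-0.0239 -0.0027  0.043 ]
 [ 0.025  -0.0026  0.0433]]
```

Request:
{"method": "arm_command", "body": {"commands": [[4.4,[-3,-1.2,0],0],[4.4,[-3,-1.2,0],-0.004],[4.4,[-2,-0.9,-1],0],[4.4,[-1.2,-0.5,-3],0],[4.4,[0,0,-4],0],[4.4,[0,0,-4],0],[4.4,[0,0,-2.5],0],[4.4,[0,0,-1],0],[4.4,[0,0,0],0],[4.4,[0,0,0],0]]}}

```text
clock: 14.85
position: [0.6483, 0.1624, 0.0547]
ee_rot: [-0.386, 0.387, 0.592, -0.591]
contact_force: [-0.6, 0.4, -1.6]
width: 0.0493
```

```bash
python3 - <<'E'
from h import *
im=grab('wrist','wrist13')
s=manip.get_state();print(s['position'],s['contact_force'],s['width'],jawyaw(tool()),tilt(im,(265,230,375,385)))
E
```

```text
[0.64880844 0.1626044  0.05525417] [-0.12346309 -0.01434098 -0.86578877] 0.04939476934817835 -1.157892218342095 [0.0015 0.     0.0584]
```

View pics/wrist13.png

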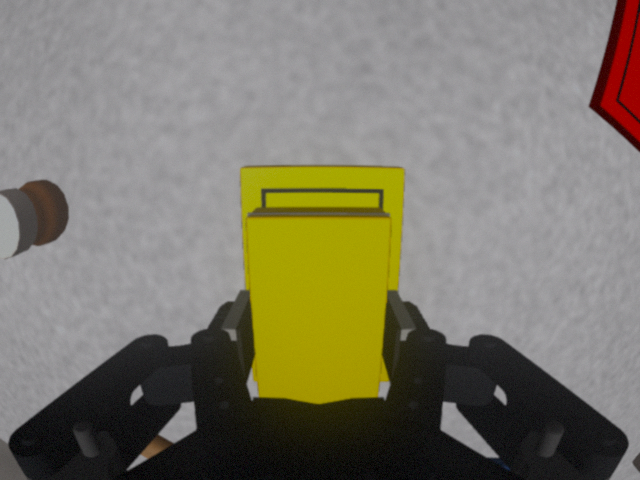

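The cassette hovers over the dock; the outline's near edge is at row 190 and the dock's near edge at row 166. Checking offsets.

```bash
python3 - <<'E'
from h import *
im=dict(np.load('pics/wrist13.npz'));yaw=.4135;e=np.array([np.cos(yaw),np.sin(yaw)])
h=im['pixels'][150:240,230:420];cv2.imwrite('pics/z13.png',cv2.resize(h,None,fx=4,fy=4,interpolation=cv2.INTER_CUBIC)[...,::-1])
def f(n,uv,z,d):
    W=toplane(im,uv,z,True)[:,:2];print(n,(W*1e3).round(1).tolist(),np.arctan2(*(W[1]-W[0])[::-1])-np.pi/2,'centre',((W.mean(0)+d*e)*1e3).round(1))
f('cass',[(247,217),(391,216)],.0584,.045)
f('dock',[(240.5,168),(405,168)],.012,.058)
f('outline(outer?)',[(262,190),(383,190)],.012,.045)
E
```

```text
cass [[618.1, 122.8], [598.2, 167.4]] 0.42026641053738456 centre [649.3 163.2]
dock [[609.9, 106.7], [579.5, 175.8]] 0.414705998017878 centre [647.8 164.5]
outline(outer?) [[615.5, 119.8], [593.1, 170.7]] 0.41418199293165303 centre [645.5 163.4]
```

View pics/z13.png

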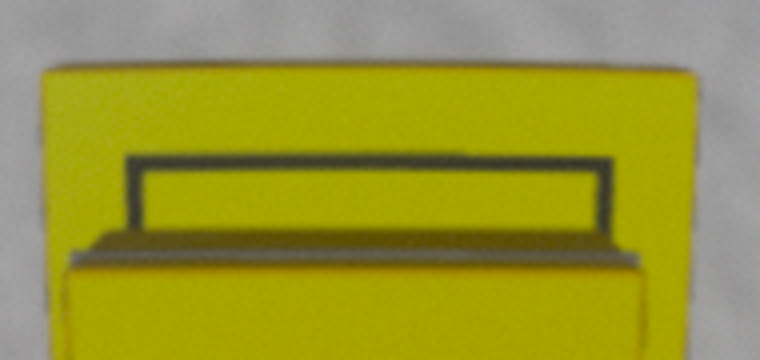

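Request:
{"method": "arm_command", "body": {"commands": [[4.4,[-0.15,0.08,-0.5],-0.004],[4.4,[0,0,-0.8],0],[4.4,[0,0,-0.6],0],[4.4,[0,0,0],0],[4.4,[0,0,0],0],[4.4,[0,0,-0.1],0],[4.4,[0,0,-0.1],0]]}}

```text
clock: 15.6
position: [0.6464, 0.1635, 0.0325]
ee_rot: [-0.388, 0.388, 0.591, -0.591]
contact_force: [0.3, 0.6, -0.9]
width: 0.0495
```

Request:
{"method": "arm_command", "body": {"commands": [[4.4,[0,0,-0.1],0],[4.4,[0,0,-0.1],0]]}}

```text
clock: 15.8
position: [0.6462, 0.1635, 0.0308]
ee_rot: [-0.388, 0.388, 0.591, -0.591]
contact_force: [-1.7, -0.7, 5.9]
width: 0.0493
```

Contact at 5.9 N, TCP 0.0308, as expected for the 12 mm dock. Checking before release.

```bash
python3 - <<'E'
from h import *
im=grab('wrist','wrist14')
s=manip.get_state();print(s['position'],s['contact_force'],s['width'],jawyaw(tool()),tilt(im,(265,230,375,385)))
h=im['pixels'][130:400,200:440];cv2.imwrite('pics/z14.png',cv2.resize(h,None,fx=2.2,fy=2.2,interpolation=cv2.INTER_CUBIC)[...,::-1])
yaw=.4135;e=np.array([np.cos(yaw),np.sin(yaw)])
W=toplane(im,[(247,217),(391,216)],.034,True)[:,:2];print('c',W.mean(0)+.045*e,np.arctan2(*(W[1]-W[0])[::-1])-np.pi/2)
E
```

```text
[0.6462139  0.16344744 0.03087582] [-0.84934858 -0.12256345  1.83395963] 0.04930039575401237 -1.161573857273984 [0.001  0.0003 0.0346]
c [0.64729849 0.16437504] 0.4165772139905286
```

View pics/z14.png

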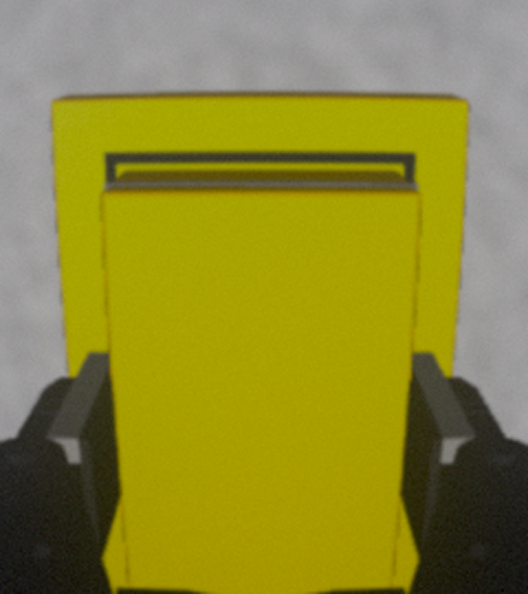

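Centred within about 0.5 mm and in the outline. Releasing.

Request:
{"method": "arm_command", "body": {"commands": [[5.8,[0,0,0],0],[5.8,[0,0,0],0],[7,[0,0,0],0],[8.5,[0,0,0],0],[8.5,[0,0,0],0],[8.5,[0,0,2],0],[8.5,[0,0,4],0],[8.5,[0,0,4],0],[8.5,[3,1,4],0],[8.5,[3.5,2,2.5],0],[8.5,[0,0,0],0],[8.5,[0,0,0],0]]}}

```text
clock: 17.05
position: [0.711, 0.1936, 0.1947]
ee_rot: [-0.388, 0.388, 0.591, -0.591]
contact_force: [-0.4, 0.1, -0.6]
width: 0.085
```

```bash
python3 - <<'E'
from h import *
im=grab('wrist','wrist15')
s=manip.get_state();print(s['position'],s['contact_force'],s['width'],jawyaw(tool()))
E
```

```text
[0.70960676 0.19308242 0.19344511] [-0.19107455  0.33949649 -1.37174189] 0.08527510413071948 -1.161334334637404
```

View pics/wrist15.png

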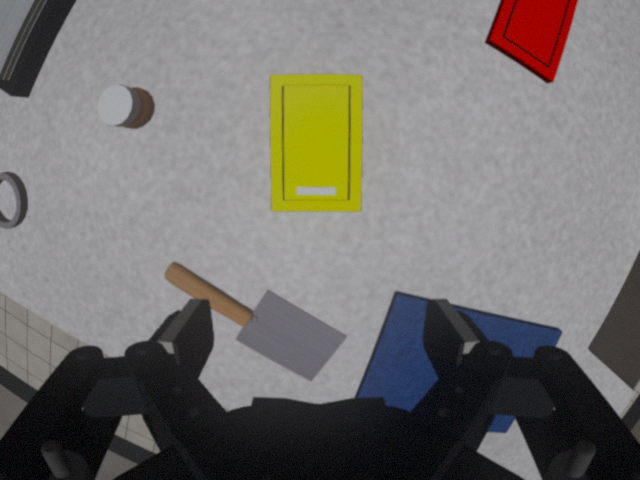

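The yellow cassette stands in its outline at (316,142), and the jar is untouched. On to the blue.

Request:
{"method": "arm_command", "body": {"commands": [[8.5,[-2.8,-2,0],-0.035],[8.5,[-2.8,-2,0],-0.035],[8.5,[-2.8,-2,0],-0.035],[8.5,[-2.8,-2,0],-0.035],[8.5,[-2.8,-2,0],-0.035],[8.5,[-2.8,-2,0],-0.035],[8.5,[-2.8,-2,0],-0.035],[8.5,[-2.8,-2,0],-0.035],[8.5,[-2.8,-2,0],-0.035],[8.5,[-2.3,-1.3,0],-0.035],[8.5,[0,0,0],0],[8.5,[0,0,0],0]]}}

```text
clock: 18.3
position: [0.4339, 0.0002, 0.1938]
ee_rot: [0.486, -0.485, -0.514, 0.515]
contact_force: [0.2, 0.0, 0.6]
width: 0.0853
```

```bash
python3 - <<'E'
from h import *
im=dict(np.load('pics/wrist15.npz'));X=world(im,True)
m=(X[...,2]>.025)&(abs(X[...,0]-.648)<.07)&(abs(X[...,1]-.164)<.07)
for b in blobs(m,300): print('yellow placed',rect(toplane(im,b,.034,True)),np.nanmedian(X[m][:,2]))
b=[b for b in blobs(masks(im)['yellow'],500)][0];print('dock',rect(toplane(im,b,.012,True)))
im=grab('wrist','wrist16')
s=manip.get_state();print(s['position'],s['contact_force'],s['width'],jawyaw(tool()))
for b in blobs(masks(im)['blue'],500)[:4]: print(b.mean(0).round(),rect(toplane(im,b,.05,True)))
E
```

```text
yellow placed (array([896.7, 273.6, 563.2, 284.7]), np.float64(-1.1601)) 0.26198169716121505
yellow placed (array([647.6, 164. ,  89.7,  50.4]), np.float64(0.4071)) 0.26198169716121505
yellow placed (array([834.7, 117.1,  63.5,  10.8]), np.float64(-0.2291)) 0.26198169716121505
dock (array([647.3, 163.8, 114.1,  74.9]), np.float64(0.4084))
[4.34986972e-01 3.53834538e-04 1.94057362e-01] [-0.5101892  -0.0890685  -0.00840679] 0.08521094009523156 -1.511918716612083
[317. 252.] (array([4.486e+02, 1.000e-01, 9.010e+01, 5.070e+01]), np.float64(0.0439))
[ 20. 209.] (array([ 424.6, -289.9,  103.2,   69.6]), np.float64(-0.3528))
```

View pics/wrist16.png

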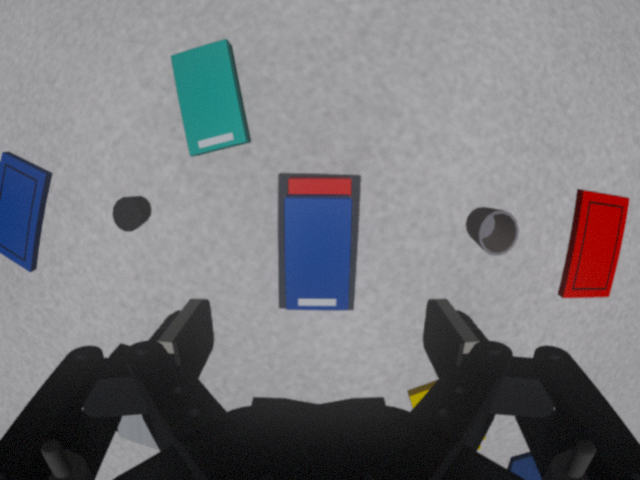

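Yellow: within 0.3 mm and 0.1° of its dock. The blue cassette is at (317,252), fully visible.

Request:
{"method": "arm_command", "body": {"commands": [[8.5,[1.4,0,-3],-0.015],[8.5,[0,0,-4],0],[8.5,[0,0,-4],0],[8.5,[0,0,-2],0],[8.5,[0,0,-1.3],0],[8.5,[0,0,0],0],[8.5,[0,0,0],0]]}}

```text
clock: 19.05
position: [0.4501, 0.0006, 0.0513]
ee_rot: [0.489, -0.488, -0.511, 0.511]
contact_force: [0.1, 0.7, 1.8]
width: 0.0848
```

```bash
python3 - <<'E'
from h import *
im=grab('wrist','wrist17')
s=manip.get_state();print(s['position'],s['contact_force'],s['width'],jawyaw(tool())+np.pi/2)
M=masks(im)
for k,z in [('blue',.05),('red',.028)]:
    b=[b for b in blobs(M[k]) if abs(b.mean(0)[0]-320)<40][0];print(k,rect(toplane(im,b,z,True)))
E
```

```text
[4.50441072e-01 4.43242857e-04 5.18599276e-02] [ 0.45024706 -0.73893056  0.37201499] 0.08511141366323911 0.0448535022109251
blue (array([ 4.448e+02, -1.000e-01,  8.280e+01,  5.020e+01]), np.float64(0.0459))
red (array([397.9,  -1.1,  49.9,  13.1]), np.float64(-1.5391))
```

View pics/wrist17.png

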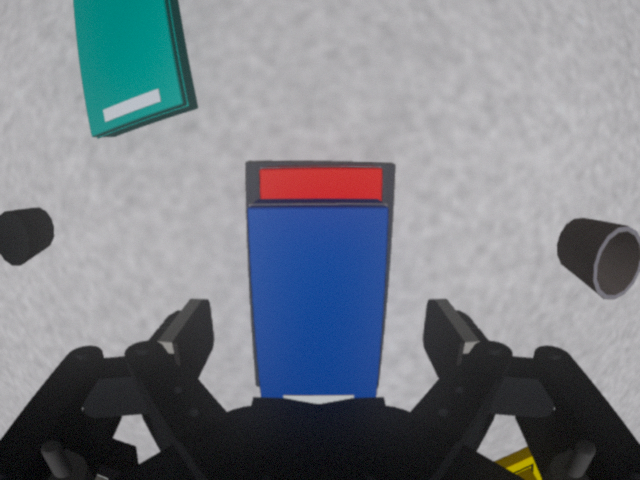

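The blue cassette is centred between the fingers. Small correction, then close and lift.

Request:
{"method": "arm_command", "body": {"commands": [[8.5,[-0.15,0,-0.4],0],[8.5,[0,0,0],0],[4.4,[0,0,0],0],[4.4,[0,0,0],0],[4.4,[0,0,0],0],[4.4,[0,0,0],0],[4.4,[0,0,0],0],[4.4,[0,0,0],0],[4.4,[0,0,0],0]], "grip_force": 40}}

```text
clock: 20.0
position: [0.4484, 0.0002, 0.048]
ee_rot: [-0.489, 0.489, 0.511, -0.511]
contact_force: [-1.1, 0.5, 5.6]
width: 0.0487
```

Request:
{"method": "arm_command", "body": {"commands": [[4.4,[0,0,0.3],0],[4.4,[0,0,0.7],0],[4.4,[0,0,2],0],[4.4,[0,0,3],0],[4.4,[0,0,4],0],[4.4,[0,0,4],0],[4.4,[0,0,0],0],[4.4,[0,0,0],0]]}}

```text
clock: 20.8
position: [0.4482, 0.0002, 0.1883]
ee_rot: [-0.488, 0.489, 0.511, -0.511]
contact_force: [-0.7, 0.3, -1.1]
width: 0.0489
```

```bash
python3 - <<'E'
from h import *
im=grab('wrist','wrist18')
s=manip.get_state();print(s['position'],s['contact_force'],s['width'],jawyaw(tool())+np.pi/2,tilt(im,(265,230,375,385)))
E
```

```text
[4.47115975e-01 3.89311230e-04 1.87001284e-01] [-0.27703493 -0.16301546 -0.81539431] 0.04901820504188514 0.044171137101881364 [0.0015 0.0006 0.1908]
```

View pics/wrist18.png

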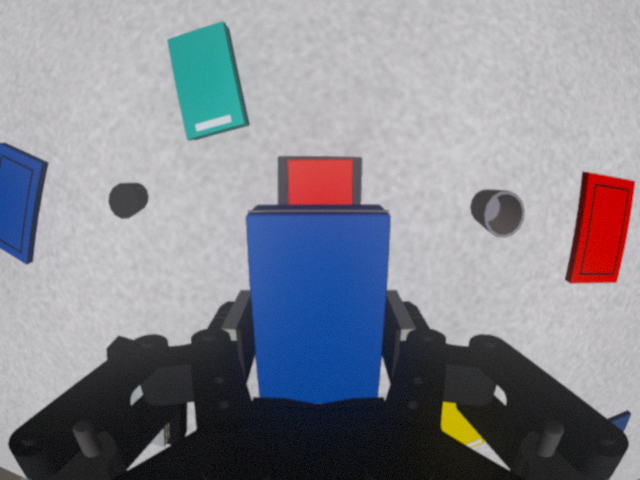

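Blue is held level; red hasn't moved. Moving past the blue dock.

Request:
{"method": "arm_command", "body": {"commands": [[4.4,[0.7,-3.3,0.2],-0.035],[4.4,[0.7,-3.3,0.2],-0.035],[4.4,[0.7,-3.3,0.2],-0.035],[4.4,[0.7,-3.3,0.2],-0.035],[4.4,[0.7,-3.3,0.2],-0.035],[4.4,[0.7,-3.3,0.2],-0.035],[4.4,[0.7,-3.3,0.2],-0.035],[4.4,[0.7,-3.3,0.2],-0.035],[4.4,[0.7,-3.3,0.2],-0.035],[4.4,[0.7,-3.3,0],-0.035],[4.4,[0.7,-3.3,0],-0.035],[4.4,[0,0,0],0]]}}

```text
clock: 22.05
position: [0.5248, -0.3668, 0.2021]
ee_rot: [0.579, -0.578, -0.406, 0.408]
contact_force: [-0.6, 0.6, -1.9]
width: 0.0491
```

Request:
{"method": "arm_command", "body": {"commands": [[4.4,[0,0,0],0],[4.4,[0,0,0],0]]}}

```text
clock: 22.25
position: [0.5242, -0.3613, 0.2038]
ee_rot: [0.579, -0.576, -0.408, 0.408]
contact_force: [1.4, 0.5, -1.5]
width: 0.0491
```

```bash
python3 - <<'E'
from h import *
im=grab('wrist','wrist19')
s=manip.get_state();print(s['position'],s['contact_force'],s['width'],jawyaw(tool())+np.pi/2,tilt(im,(265,230,375,385)))
for b in blobs(masks(im)['blue'],500)[:4]: print(b.mean(0).round(),rect(toplane(im,b,.012,True)))
E
```

```text
[ 0.52439506 -0.36125363  0.20437909] [-0.48901446  1.32865665 -1.63986007] 0.04924229277483146 2.801623852883523 [-0.0028  0.0042  0.2063]
[318. 302.] (array([ 611.9, -392.1,  207.2,  130. ]), np.float64(-0.3403))
[314. 115.] (array([ 433. , -332.7,  115.1,   75.1]), np.float64(-0.3573))
```

View pics/wrist19.png

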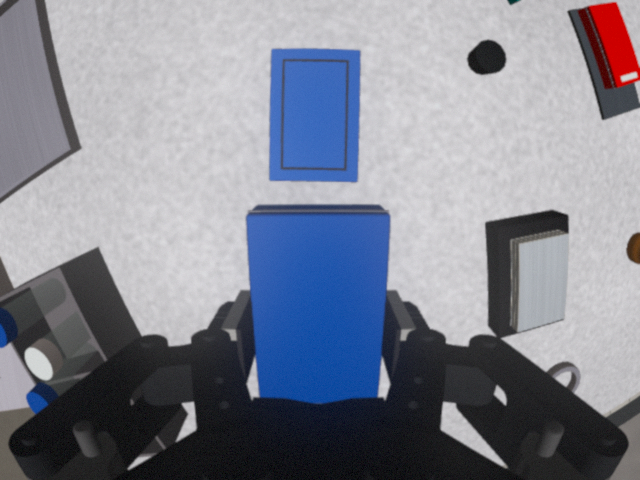

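The blue dock is fully in view at (314,115), with the bottle rack well to the side. Computing the shift.

```bash
cat >> h.py <<'E'
def near(im,uv,z,d,n=''):
    W=toplane(im,uv,z,True)[:,:2];a=np.arctan2(*(W[1]-W[0])[::-1])-np.pi/2
    c=W.mean(0)+d*np.array([np.cos(a),np.sin(a)]);print(n,'centre',(c*1e3).round(1),'yaw',a.round(4));return c,a
E
python3 - <<'E'
from h import *
im=dict(np.load('pics/wrist19.npz'))
print('dock',line_rect(im,[(272,49),(360,50),(358,181),(270,181)],.012,win=4))
print('cass',line_rect(im,[(248,213),(390,212),(380,397),(257,397)],.2063,win=3))
near(im,[(247.5,213),(390,212)],.2063,.045)
s=manip.get_state();print(s['position'],jawyaw(tool())-np.pi/2)
E
```

```text
dock (array([ 433.11, -332.72], dtype=float32), array([ 75.9, 116.2,  76. , 115.5], dtype=float32), -0.3626)
cass (array([ 518.41, -359.9 ], dtype=float32), array([49.5, 77.7, 48.9, 78. ], dtype=float32), -0.3403)
 centre [ 524.5 -361.5] yaw -0.3335
[ 0.52439506 -0.36125363  0.20437909] -0.33996880070627
```

Request:
{"method": "arm_command", "body": {"commands": [[4.4,[-3,1,0],-0.01],[4.4,[-3,1,0],-0.01],[4.4,[-2,0.6,-1],0],[4.4,[-1.1,0.3,-3],0],[4.4,[0,0,-4],0],[4.4,[0,0,-4],0],[4.4,[0,0,-2],0],[4.4,[0,0,-1],0],[4.4,[0,0,0],0],[4.4,[0,0,0],0],[4.4,[0,0,0],0]]}}

```text
clock: 23.4
position: [0.435, -0.3344, 0.0571]
ee_rot: [-0.58, 0.583, 0.403, -0.402]
contact_force: [0.3, -0.7, -1.6]
width: 0.0493
```

```bash
python3 - <<'E'
from h import *
im=grab('wrist','wrist20')
s=manip.get_state();print(s['position'],s['contact_force'],s['width'],jawyaw(tool())-np.pi/2,tilt(im,(265,230,375,385)))
E
```

```text
[ 0.43490659 -0.3344476   0.05704567] [ 0.12497259  0.27263966 -1.5713805 ] 0.049108057635828484 -0.3605118504898055 [ 0.0023 -0.0009  0.0596]
```

View pics/wrist20.png

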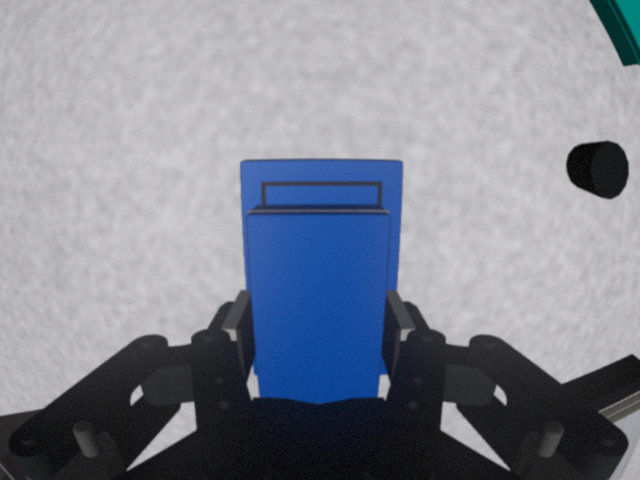

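```bash
python3 - <<'E'
from h import *
im=dict(np.load('pics/wrist20.npz'))
h=im['pixels'][145:235,225:415];cv2.imwrite('pics/z20.png',cv2.resize(h,None,fx=4,fy=4,interpolation=cv2.INTER_CUBIC)[...,::-1])
near(im,[(247.5,213),(390,212)],.0596,.045,'cass')
near(im,[(241.5,161.5),(403,162)],.012,.058,'dock')
near(im,[(262,182.5),(382,182.5)],.012,.0475,'outline')
E
```

```text
cass centre [ 435.3 -334.6] yaw -0.353
dock centre [ 433.6 -332.5] yaw -0.3618
outline centre [ 433.1 -332.3] yaw -0.3591
```

View pics/z20.png

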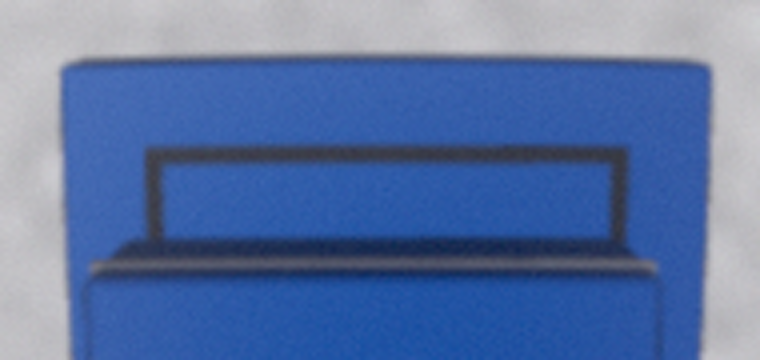

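The outline's near edge shows at row 182 and the cassette is about 2 mm off in x and y. Correcting and lowering.

Request:
{"method": "arm_command", "body": {"commands": [[4.4,[-0.18,0.2,-0.5],0],[4.4,[0,0,-0.8],0],[4.4,[0,0,-0.6],0],[4.4,[0,0,0],0],[4.4,[0,0,0],0],[4.4,[0,0,-0.1],0],[4.4,[0,0,-0.1],0]]}}

```text
clock: 24.15
position: [0.4324, -0.332, 0.0347]
ee_rot: [-0.581, 0.582, 0.402, -0.402]
contact_force: [-0.6, -0.2, -1.7]
width: 0.0489
```

```bash
python3 - <<'E'
from h import *
im=grab('wrist','wrist21')
s=manip.get_state();print(s['position'],s['contact_force'],s['width'],jawyaw(tool())-np.pi/2)
near(im,[(247.5,213),(390,212)],s['position'][2]+.002,.045,'cass')
E
```

```text
[ 0.43232769 -0.3318603   0.03450907] [ 0.66337223 -0.47473904 -0.87514598] 0.048901439101373394 -0.36084461531619727
cass centre [ 432.9 -332.1] yaw -0.3535
```

Within 0.5 mm. Lowering until touch (expected at TCP ≈ 0.032).

Request:
{"method": "arm_command", "body": {"commands": [[4.4,[0,0,-0.1],0],[4.4,[0,0,-0.1],0]]}}

```text
clock: 24.4
position: [0.4323, -0.3318, 0.0326]
ee_rot: [-0.582, 0.582, 0.402, -0.402]
contact_force: [0.8, 0.3, -0.5]
width: 0.0491
```

Request:
{"method": "arm_command", "body": {"commands": [[4.4,[0,0,-0.05],0],[4.4,[0,0,-0.05],0]]}}

```text
clock: 24.6
position: [0.4322, -0.3317, 0.032]
ee_rot: [0.582, -0.582, -0.402, 0.402]
contact_force: [-2.3, 2.0, 7.2]
width: 0.0492
```

Touched (7.2 N). Release, rise and look.

Request:
{"method": "arm_command", "body": {"commands": [[5.8,[0,0,0],0],[5.8,[0,0,0],0],[7,[0,0,0],0],[8.5,[0,0,0],0],[8.5,[0,0,0],0],[8.5,[0,0,2],0],[8.5,[0,0,4],0],[8.5,[0,0,4],0],[8.5,[3,-1,4],0],[8.5,[3.5,-1,2],0],[8.5,[0,0,0],0],[8.5,[0,0,0],0]]}}

```text
clock: 25.8
position: [0.4969, -0.3514, 0.1907]
ee_rot: [0.582, -0.581, -0.402, 0.402]
contact_force: [0.6, 0.7, -0.3]
width: 0.0848
```

```bash
python3 - <<'E'
from h import *
im=grab('wrist','wrist22');X=world(im,True)
s=manip.get_state();print(s['position'],s['contact_force'],s['width'],jawyaw(tool())-np.pi/2)
m=(X[...,2]>.025)&(X[...,2]<.05)&(abs(X[...,0]-.433)<.07)&(abs(X[...,1]+.332)<.07)
for b in blobs(m,300): print('blue placed',rect(toplane(im,b,.034,True)),np.nanmedian(X[m][:,2]))
for b in blobs(masks(im)['blue'],500)[:2]:print('dock',rect(toplane(im,b,.012,True)))
E
```

```text
[ 0.49567252 -0.35077728  0.18975284] [-1.09779147  0.29652516 -0.58993758] 0.08466616196050275 -0.3604757307965327
blue placed (array([ 432.8, -332.5,   90.1,   50.3]), np.float64(-0.3639)) 0.034510818709023144
dock (array([ 432.5, -332.4,  114.8,   75.2]), np.float64(-0.3622))
```

View pics/wrist22.png

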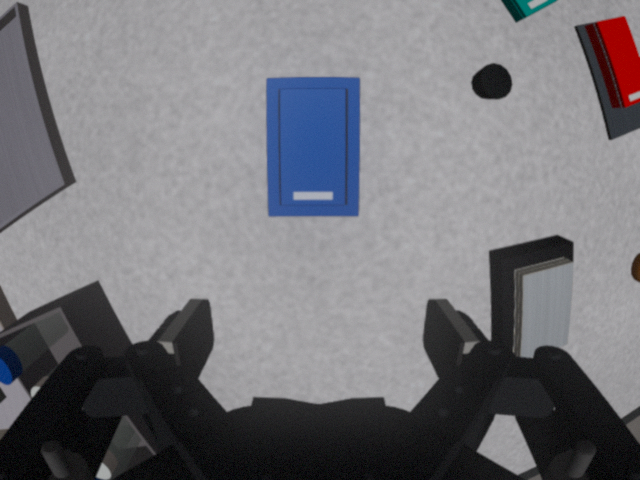

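Blue is within 0.3 mm of its dock. On to red.

Request:
{"method": "arm_command", "body": {"commands": [[8.5,[-0.65,3.2,0],0.036],[8.5,[-0.65,3.2,0],0.036],[8.5,[-0.65,3.2,0],0.036],[8.5,[-0.65,3.2,0],0.036],[8.5,[-0.65,3.2,0],0.036],[8.5,[-0.65,3.2,0],0.036],[8.5,[-0.65,3.2,0],0.036],[8.5,[-0.65,3.2,0],0.036],[8.5,[-0.65,3.2,0],0.036],[8.5,[-0.65,3.2,0],0.036],[8.5,[-0.6,3.1,0],0.036],[8.5,[0,0,0],0]]}}

```text
clock: 27.05
position: [0.4219, 0.0024, 0.1893]
ee_rot: [0.492, -0.488, -0.509, 0.51]
contact_force: [-0.1, -0.5, 0.5]
width: 0.0852
```

Request:
{"method": "arm_command", "body": {"commands": [[8.5,[0,0,0],0],[8.5,[0,0,0],0]]}}

```text
clock: 27.25
position: [0.4251, -0.0013, 0.1903]
ee_rot: [0.492, -0.491, -0.508, 0.509]
contact_force: [1.0, 0.8, 0.8]
width: 0.0854
```

```bash
python3 - <<'E'
from h import *
im=grab('wrist','wrist23')
s=manip.get_state();print(s['position'],s['contact_force'],s['width'],jawyaw(tool())+np.pi/2)
for b in blobs(masks(im)['red'],500)[:4]: print(b.mean(0).round(),rect(toplane(im,b,.028,True)))
E
```

```text
[ 0.4254235  -0.00146499  0.19036705] [ 0.78861172  0.7730138  -0.64128461] 0.08538335375761838 0.03381722065840975
[321. 242.] (array([436.5,   1. ,  90.6,  50.3]), np.float64(0.051))
[596. 246.] (array([431.1, 281.5, 109.3,  78.4]), np.float64(0.0091))
```

View pics/wrist23.png

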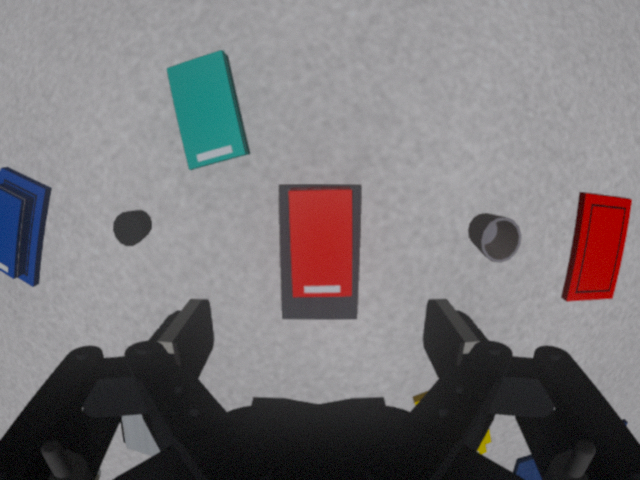

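Request:
{"method": "arm_command", "body": {"commands": [[8.5,[1.1,0.25,-3],0.017],[8.5,[0,0,-4],0],[8.5,[0,0,-4],0],[8.5,[0,0,-3],0],[8.5,[0,0,-1.8],0],[8.5,[0,0,0],0],[8.5,[0,0,0],0]]}}

```text
clock: 28.0
position: [0.437, 0.0011, 0.0328]
ee_rot: [0.487, -0.487, -0.512, 0.513]
contact_force: [0.8, 0.8, -0.0]
width: 0.0854
```

```bash
python3 - <<'E'
from h import *
im=grab('wrist','wrist24')
s=manip.get_state();print(s['position'],s['contact_force'],s['width'],jawyaw(tool())+np.pi/2)
for b in blobs(masks(im)['red'],500)[:1]: print(b.mean(0).round(),rect(toplane(im,b,.028,True)))
E
```

```text
[0.43758125 0.00121797 0.03338932] [-0.35366857  0.82503754  0.42057173] 0.08548287761859226 0.05118234976873559
[319. 300.] (array([433.7,   0.9,  85.1,  50.1]), np.float64(0.0525))
```

View pics/wrist24.png

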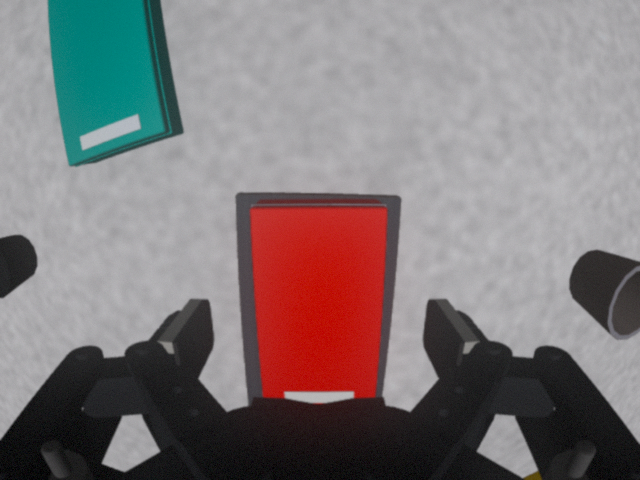

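Red is well centred. Lower the last bit, close, lift.

Request:
{"method": "arm_command", "body": {"commands": [[8.5,[-0.1,0,-0.6],0],[8.5,[0,0,0],0],[4.4,[0,0,0],0],[4.4,[0,0,0],0],[4.4,[0,0,0],0],[4.4,[0,0,0],0],[4.4,[0,0,0],0],[4.4,[0,0,0],0],[4.4,[0,0,0],0]], "grip_force": 40}}

```text
clock: 28.95
position: [0.436, 0.0019, 0.0273]
ee_rot: [-0.487, 0.487, 0.513, -0.513]
contact_force: [-0.2, -0.3, 6.0]
width: 0.0491
```

Request:
{"method": "arm_command", "body": {"commands": [[4.4,[0,0,0.3],0],[4.4,[0,0,0.7],0],[4.4,[0,0,2],0],[4.4,[0,0,4],0],[4.4,[0,0,4],0],[4.4,[0,0,4],0],[4.4,[0,0,1.5],0],[4.4,[0,0,0],0]]}}

```text
clock: 29.75
position: [0.4372, 0.0017, 0.1945]
ee_rot: [-0.485, 0.489, 0.514, -0.512]
contact_force: [0.5, -0.4, -2.5]
width: 0.0491
```

```bash
python3 - <<'E'
from h import *
im=grab('wrist','wrist25')
s=manip.get_state();print(s['position'],s['contact_force'],s['width'],jawyaw(tool())+np.pi/2,tilt(im,(265,230,375,385)))
E
```

```text
[0.43585437 0.00194741 0.19256913] [ 0.02201158  0.72270145 -1.6835852 ] 0.04882109277742686 0.05228155596181505 [ 0.0061 -0.0014  0.1957]
```

View pics/wrist25.png

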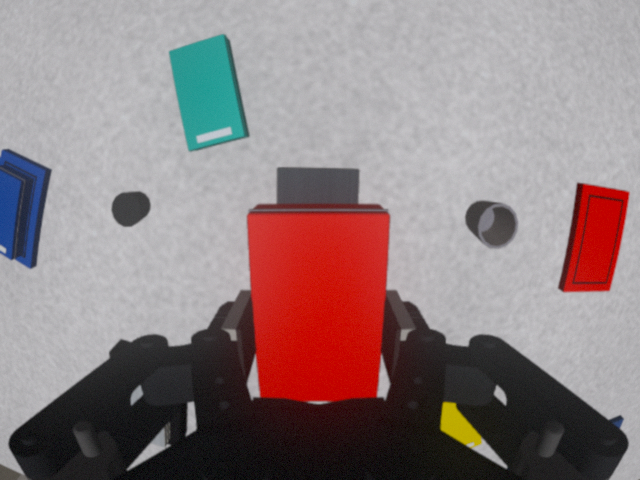

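Red is held and level. Moving past the red dock.

Request:
{"method": "arm_command", "body": {"commands": [[4.4,[0.96,3,0],-0.006],[4.4,[0.96,3,0],-0.006],[4.4,[0.96,3,0],-0.006],[4.4,[0.96,3,0],-0.006],[4.4,[0.96,3,0.5],-0.006],[4.4,[0.96,3,0.5],-0.006],[4.4,[0.96,3,0],-0.006],[4.4,[0.96,3,0],-0.006],[4.4,[0.96,3,0],-0.006],[4.4,[0.96,2.7,0],-0.006],[4.4,[0,0,0],0],[4.4,[0,0,0],0]]}}

```text
clock: 31.0
position: [0.5304, 0.2987, 0.1991]
ee_rot: [0.502, -0.501, -0.497, 0.5]
contact_force: [0.4, -0.5, -2.2]
width: 0.0492
```

Request:
{"method": "arm_command", "body": {"commands": [[4.4,[0,0,0],0],[4.4,[0,0,0],0]]}}

```text
clock: 31.2
position: [0.531, 0.2978, 0.2011]
ee_rot: [0.502, -0.502, -0.497, 0.498]
contact_force: [0.2, 0.1, -1.6]
width: 0.0487
```

```bash
python3 - <<'E'
from h import *
im=grab('wrist','wrist26')
s=manip.get_state();t=tilt(im,(265,230,375,385));print(s['position'],s['contact_force'],s['width'],jawyaw(tool())+np.pi/2,t)
for b in blobs(masks(im)['red'],500)[:3]: print(b.mean(0).round(),rect(toplane(im,b,.012,True)))
near(im,[(247.5,213),(390,212)],t[2],.045,'cass')
E
```

```text
[0.53125729 0.29793717 0.20151405] [ 0.15029772 -0.2017026  -2.46388139] 0.04929105991392487 3.1327906828295444 [-0.0021 -0.0017  0.2024]
[319. 302.] (array([621.7, 297.5, 203.3, 129.7]), np.float64(-0.008))
[322. 114.] (array([435.6, 301.4, 114.7,  74.8]), np.float64(0.0107))
cass centre [531.5 298. ] yaw -0.0012
```

View pics/wrist26.png

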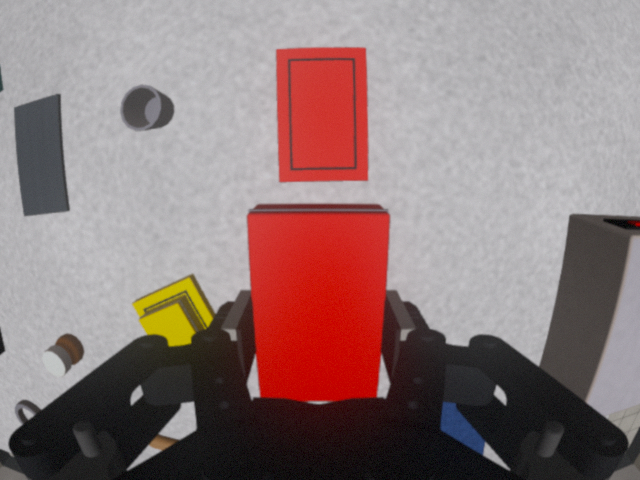

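The red dock is fully in view at (322,114), with the cup clear at (147,107).

Request:
{"method": "arm_command", "body": {"commands": [[4.4,[-3,0.1,0],0.01],[4.4,[-3,0.1,0],0.01],[4.4,[-2.4,0.14,-1],0],[4.4,[-1.3,0,-3],0],[4.4,[0,0,-4],0],[4.4,[0,0,-4],0],[4.4,[0,0,-2],0],[4.4,[0,0,-0.7],0],[4.4,[0,0,0],0],[4.4,[0,0,0],0],[4.4,[0,0,0],0]]}}

```text
clock: 32.35
position: [0.4359, 0.3028, 0.0563]
ee_rot: [-0.497, 0.497, 0.504, -0.502]
contact_force: [-0.4, -0.2, -2.4]
width: 0.0491
```

```bash
python3 - <<'E'
from h import *
im=grab('wrist','wrist27')
s=manip.get_state();t=tilt(im,(265,230,375,385));print(s['position'],s['contact_force'],s['width'],jawyaw(tool())-np.pi/2,t)
h=im['pixels'][130:400,200:440];cv2.imwrite('pics/z27.png',cv2.resize(h,None,fx=2.2,fy=2.2,interpolation=cv2.INTER_CUBIC)[...,::-1])
near(im,[(247.5,213),(390,212)],t[2],.045,'cass')
E
```

```text
[0.43571911 0.30278008 0.05624402] [ 0.43084074 -0.66192207 -1.35930631] 0.048966995922748176 -3.129531979727693 [0.0029 0.0011 0.0575]
cass centre [436.3 303. ] yaw 0.019
```

View pics/z27.png

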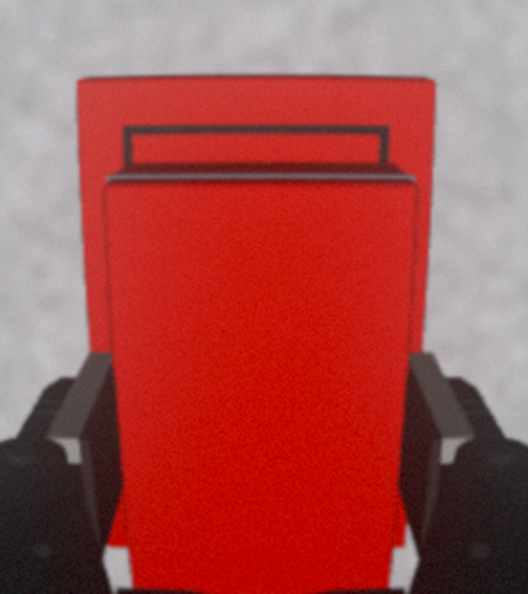

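The cassette hovers over the dock; the dock's near edge in the crop is at (79–434, 81) and the outline's at (124–388, 128).

```bash
python3 - <<'E'
from h import *
im=dict(np.load('pics/wrist27.npz'))
near(im,[(235.9,166.6),(397.3,167)],.012,.058,'dock')
near(im,[(256.4,187.8),(376.4,187.8)],.012,.0475,'outline')
E
```

```text
dock centre [436.  301.7] yaw 0.0089
outline centre [435.5 301.7] yaw 0.0114
```

Request:
{"method": "arm_command", "body": {"commands": [[4.4,[-0.05,-0.14,-0.5],0],[4.4,[0,0,-0.7],0],[4.4,[0,0,-0.6],0],[4.4,[0,0,0],0],[4.4,[0,0,0],0],[4.4,[0,0,0],0]]}}

```text
clock: 33.0
position: [0.4343, 0.301, 0.0367]
ee_rot: [-0.497, 0.497, 0.503, -0.503]
contact_force: [-0.2, 0.4, -0.9]
width: 0.0489
```

```bash
python3 - <<'E'
from h import *
im=grab('wrist','wrist28')
s=manip.get_state();t=tilt(im,(265,230,375,385));print(s['position'],s['contact_force'],s['width'],jawyaw(tool())-np.pi/2,t)
near(im,[(247.5,213),(390,212)],t[2],.045,'cass')
E
```

```text
[0.43436873 0.30105041 0.03686353] [ 0.57938145  0.98307582 -2.12263055] 0.048983158068153745 -3.1293587131664493 [-0.0003  0.0002  0.038 ]
cass centre [434.7 301.2] yaw 0.0195
```

Request:
{"method": "arm_command", "body": {"commands": [[4.4,[0.08,0.04,-0.1],0],[4.4,[0,0,-0.1],0],[4.4,[0,0,0],0]]}}

```text
clock: 33.35
position: [0.4349, 0.3013, 0.0347]
ee_rot: [0.497, -0.497, -0.503, 0.503]
contact_force: [-0.1, 0.7, -0.8]
width: 0.0488
```

Request:
{"method": "arm_command", "body": {"commands": [[4.4,[0,0,-0.1],0],[4.4,[0,0,-0.05],0]]}}

```text
clock: 33.55
position: [0.4349, 0.3013, 0.0333]
ee_rot: [-0.497, 0.497, 0.503, -0.503]
contact_force: [-1.7, -0.6, 3.2]
width: 0.0493
```

Touched at TCP 0.0333, exactly as expected, with the force reversing to +3.2 N. One more half-millimetre to confirm.

Request:
{"method": "arm_command", "body": {"commands": [[4.4,[0,0,-0.03],0],[4.4,[0,0,0],0]]}}

```text
clock: 33.75
position: [0.4349, 0.3013, 0.0334]
ee_rot: [-0.497, 0.497, 0.503, -0.503]
contact_force: [-1.4, -0.5, 3.2]
width: 0.0488
```

```bash
python3 - <<'E'
from h import *
im=grab('wrist','wrist29')
s=manip.get_state();t=tilt(im,(265,230,375,385));print(s['position'],s['contact_force'],t)
near(im,[(247.5,213),(390,212)],t[2],.045,'cass')
E
```

```text
[0.43493078 0.30136235 0.03335029] [-2.16802118 -1.07461097  3.82854947] [ 0.0005 -0.0005  0.0346]
cass centre [435.3 301.5] yaw 0.0195
```

Seated and centred within 0.5 mm. Release and rise.

Request:
{"method": "arm_command", "body": {"commands": [[5.8,[0,0,0],0],[5.8,[0,0,0],0],[7,[0,0,0],0],[8.5,[0,0,0],0],[8.5,[0,0,0],0],[8.5,[0,0,2],0],[8.5,[0,0,4],0],[8.5,[0,0,4],0],[8.5,[3,0,4],0],[8.5,[4,0,2],0],[8.5,[0,0,0],0],[8.5,[0,0,0],0]]}}

```text
clock: 35.0
position: [0.5054, 0.3012, 0.193]
ee_rot: [-0.497, 0.497, 0.503, -0.503]
contact_force: [-0.9, -0.5, -0.3]
width: 0.0853
```

```bash
python3 - <<'E'
from h import *
im=grab('wrist','wrist30');X=world(im,True)
s=manip.get_state();print(s['position'],s['contact_force'],s['width'])
m=(X[...,2]>.025)&(X[...,2]<.05)&(abs(X[...,0]-.436)<.07)&(abs(X[...,1]-.302)<.07)
for b in blobs(m,300): print('red placed',rect(toplane(im,b,.034,True)),np.nanmedian(X[m][:,2]))
for b in blobs(masks(im)['red'],500)[:2]:print('dock',rect(toplane(im,b,.012,True)))
grab('top','top30')
E
```

```text
[0.50400584 0.30092362 0.19208562] [-0.25922161 -0.37049509  0.39573339] 0.08482321227544586
red placed (array([435.6, 300.9,  89.2,  50.1]), np.float64(0.014)) 0.03452158335694499
dock (array([435. , 301.3, 113.9,  74.7]), np.float64(0.012))
```

View pics/wrist30.png

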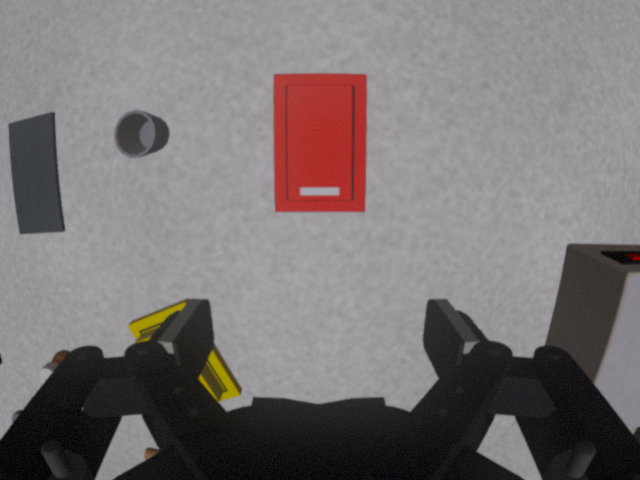

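View pics/top30.png

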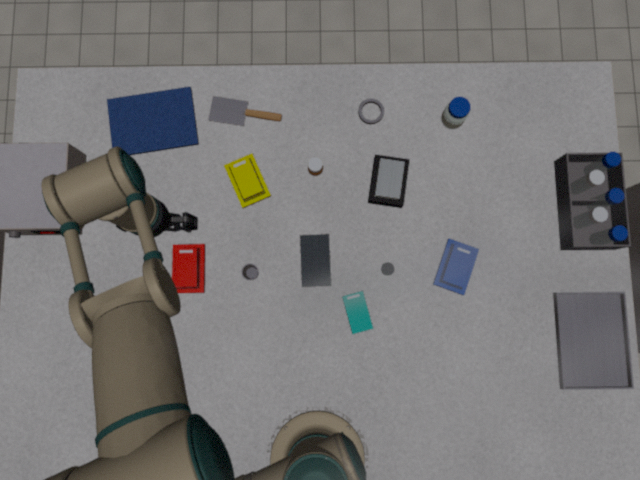

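The top view shows all three cassettes on their docks, the plate on the holder, and the jar (315,166) and cup (250,271) where they were. Handing in.

```bash
python3 -c "
from h import *
print(manip.sign_off())"
```

```text
the job is handed in; nothing more can be done
None
```

I took the stack apart in the order asked and handed the job in at about 35 s of the 128 s allowed. The cover plate lies on the pile. The yellow, blue and red cassettes are each on the dock of their own colour. I lowered each piece until the force reading showed it touching, then let go.

These are the last wrist-camera measurements after each release, against the block or dock:

| Piece | Offset from centre | Yaw difference | Force at touch |
|---|---|---|---|
| Cover plate | about 0.4 mm | about 0.1° | 8.8 N |
| Yellow | about 0.4 mm | about 0.1° | 5.9 N |
| Blue | about 0.3 mm | about 0.1° | 7.2 N |
| Red | about 0.7 mm | about 0.1° | 3.2 N |

- **Heights:** the plate touched with the pile top at 38.7 mm above the table, which agreed with the depth reading. The blue and red cassette tops measured about 34.5 mm, as expected on the 12 mm docks. Yellow's top height was not read cleanly after release, but it touched its dock at the expected height.
- **Left alone:** in the final top picture the jar and the cup stand at the same pixels as at the start. The gripper was open, about 19 cm up, and touching nothing.
- **Checks that disagreed:** one edge fit on the yellow cassette in the stack gave wrong sizes, so I used its colour outline instead. Some tilt readings taken while the arm was still settling were up to 0.5°; just before letting go they were 0.1° or less for yellow and red. For blue the last tilt reading was 0.14°, about 2 cm above its dock.

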